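Clip the reworked supply board into its test jig

TASK

Take the reworked circuit board out of the black tray and load it in the test jig: lay it flat between the guides, white socket at the end with the red and black supply sockets, and push it straight down against the sprung probes until the snap hooks at both ends have clicked over its edge and hold it down, then let go. Feel your way down: the jig is set to a different height every time, and ramming the board hard onto the nest bends the probes. Push only on the board, keep the gripper off the jig, and leave the meter, the flux bottle and the tin where they are.

Things in the scene. Friction and masses are not known exactly. Their poses are not given: they have to be found in the camera images.
- board_core (a point): Centre of the transformer (black, yellow tape, 26 x 30 x 28 mm tall) on the middle of the circuit board; hold the board by it, fingers closing along the board's x (26 mm). Board: green plate 60 x 90 x 3 mm in x, y, z, z up, 0.11 kg; its underside is 17 mm below this point. Beside the transformer, within 15 mm of the middle in y, no part is over 2 mm high.
- board_socket (a point): Centre of the white 4-way socket on the board, 16 x 10 x 10 mm, at 19 mm along the board's +x and 38 mm along its +y from board_core and 9 mm below it. It marks the end that goes to the jig's red and black sockets.
- board_tray: Black tray, fixed, in which the board lies; 116 x 158 x 24 mm in its x, y, z, 104 x 138 mm inside, floor 3 mm thick; origin under its middle. The board's 90 mm side lies across it (along its x).
- jig: Test jig, fixed. Origin on the bench under the middle of the nest; z up. Black base 104 x 176 x 15 mm from y = -80 to +96 mm; four steel columns at x +-33, y +-57 mm, up to 79 mm above the bench, carry a brown nest plate 80 x 132 mm. The clipped board lies with its x, y along the jig's x, y and board_core over the origin (within 6 mm).
- jig_red_socket (a point): Top of the red supply socket on the jig's base, at x = -22, y = +82 mm in the jig's frame, 22 mm above the bench; the black one is at x = +22 mm. They mark the +y end. The flat top of the nest plate, called the deck, is 40 to 70 mm above the bench: it is clamped at a new height for each batch and is not measured.
- hook_red (a joint): Bend of the white snap hook at the jig's +y end, rad; 0 upright, about 0.16 just before the click, then 0 again. Hooks are 18 mm wide, at y = +-41 to 50.5 mm, x = 0. Above the deck: top 16 mm, ramp from 15 mm down to a nose at 7 mm that laps the board's end by 4 mm, flat catching face below it at 5 mm. Stiff sprung plastic.
- hook_plain (a joint): Bend of the same hook at the -y end, rad. The board laid on the ramps rests with its underside 13 mm above the deck; it clicks when pushed 11 mm further down and meets the hard deck 2 mm after that. Pushed level it takes about 8 to 14 N, then the force dips, then climbs on the deck. If one end clicks first, a push on the transformer needs up to 22 N for the other.
- probes_red (a joint): How far the gold spring probes 22 mm toward the jig's +y end are pushed in, m: 0 free (tips 6 mm above the deck), 0.004 with the board clipped, 0.006 with it on the deck. Both rows push up with 4 N in all at first touch, 6 N when clipped; released, they lift the board until it is stopped by the hooks.
- probes_plain (a joint): The same for the six probes 22 mm toward the -y end. Four black guides 11 mm wide at x = +-31.5 mm, y = +-29 mm leave the board 1.5 mm play each side in x; they reach 22 mm above the deck, the top 6 mm sloping outward by 5 mm. More than 38 N between board and jig bends the probes.
- meter: Orange and black multimeter lying on its back, 142 x 68 x 42 mm, origin under its middle; leave alone.
- flux: Amber flux bottle with a black needle cap, 35 mm across, 102 mm tall, origin under its middle; leave alone.
- tip_paste: Round white tin, 50 mm across, 24 mm tall, origin under its middle; leave alone.
Mind the look-alikes: they are no part of the job. There is more than one size of the part that bears board_core; the job needs the smallest.

How it is judged:
At the end, for the whole second after the job is handed in: The board is clipped in the jig with its white socket at the end with the red and black sockets: its middle within 6 mm of the jig's, both hooks back upright (under 0.08 rad), and both probe rows still held in by at least 2.8 mm, with the gripper clear (value of joint each of probes_red, probes_plain above 0.0028 m and value of joint each of hook_red, hook_plain below 0.08 rad and y of board_socket in the frame of jig above 0.025 m and horizontal distance between board_core and jig below 0.006 m); the robot touches nothing.
It fails at once if the board is pressed on the jig with more than 38 N (contact force between board and jig above 38 N).
It fails at once if the gripper pushes on the jig (hooks, guides, nest or base) with more than 5 N (contact force between the fingers and jig above 5 N).
It fails at once if the meter is shifted more than 20 mm (distance of meter from where it was at the start of the episode above 0.02 m).
It fails at once if the flux bottle is shifted or knocked more than 20 mm (distance of flux from where it was at the start of the episode above 0.02 m).
It fails at once if the tin is shifted more than 20 mm (distance of tip_paste from where it was at the start of the episode above 0.02 m).
It also fails if it takes over 64 s, if anything falls off the work surface, if the arm or the gripper's body presses on something with over 40 N, if the wrist force passes 120 N, or if a joint passes its speed limit or range.

ROBOT

A 6-joint arm with a two-finger parallel gripper is mounted at the origin on a cart in front of the work surface, level with it; the furniture and walls round the work are solid. World frame = base frame: x ahead of the robot, y to its left, z up, the work surface at z = 0. Lengths are in m, angles in rad, forces in N, time in s.
With the tool pointing down it reaches from about 0.325 to 0.75 m from the base axis. Payload 7.6 kg.
Tool frame: the origin (TCP) lies midway between the tips of the shut fingers; the grasp point (between the pads) lies 19 mm behind it (arm.grip_depth is the distance from the TCP to the grasp point, in m); x points along the fingers, z is the direction in which the jaws open and shut, and the axes are right-handed (so a half turn about x gives the same grasp; the last joint's range is limited). The gripper opens to 85 mm and grips with 20 to 120 N. Pads are 22 mm wide; open, the fingers measure 114 mm over their backs; the gripper's body (76 mm by 85 mm) begins 54 mm behind the grasp point. The pads swing forward as they close: fully open they stand 13 mm farther back than shut.
Start: joints at [-1.243, 0.052, 1.401, -0, 1.689, -0.07], TCP at [0.203, -0.484, 0.197] pointing down, gripper open.
Joint ranges: [-2.9, 2.9], [-0.91, 2.17], [0.12, 2.37], [-1.06, 4.2], [0.26, 2.73], [-2.93, 2.93]. Speed limits (rad/s): [2.57, 2.57, 3.01, 3.14, 3.14, 3.14].

INTERFACE

Orientations are given as a 3x3 rotation matrix whose columns are the frame's x, y, z axes.
In Python, from bench import arm gives the robot as it stands.
- The arm moves only by the shell command python3 -m inch 'ROWS' [FORCE]. ROWS is JSON, a list of rows, each a list of 7 numbers: the shift along the tool's x, y, z in units of 500 mm (1.0 is 500 mm), then the turn, a rotation vector about the tool's x, y, z in units of 1.5 rad (1.0 is 1.5 rad), then the finger opening in mm, from 0 to 85.4. A call has 1 to 12 rows; each row is the pose to reach, as a shift and turn from the pose commanded when the call began, along the tool's axes at that moment; what a row does not reach only later rows make up. A row lasts 1/10 s, in which the tool goes at most 50 mm and 8.59 degrees, less where a joint would pass 70% of its speed; a pose out of reach is approached as far as the arm can. A call with a number of a shift or a turn outside -1 to 1 is refused whole. A call with a gripper value outside its range is refused whole. The fingers move at their own pace and stop on an object; FORCE is the grip in N (left out, the last holds). Time passes only in rows, so rows that repeat a pose let the fingers close. It gives the time, the measured TCP pose, the force and the opening at its end, in the units of the state.
- arm.state(): the state, without advancing time (a new reading comes with each control period).
- arm.get_image(name): name is "scene" or "top" or "wrist"; returns a dict with "image" (480x640x3 uint8, red, green, blue), "z_map" (480x640 float32, m along the optical axis (not along the pixel's ray), 0 where there is no reading), "fx", "fy", "cx", "cy" (pixels), "dist_coeffs" ([k1, k2, p1, p2, k3] as OpenCV has them; the pictures are not rectified), "R" (3x3) and "t" (3): a world point X has camera coordinates R X + t. Camera axes: x right, y down, z forward; pixel columns grow to the right and rows downward; lengths in m; the calibration is good to about 2 mm. A picture is of the moment at which its call begins.
- arm.job_done(): hands the job in, once; it reports no verdict.
Trained networks look in the newest picture that a camera, given by its name, has taken for a name from the list of things; names that differ only in an ending like _2 or _b are one class to them, and where a whole thing is asked for, a point or a joint stands for the part that bears it (a point fixed in the world has none). Each returns a list of dicts, best first, with "score" (0 to 1); they miss things now and then, are a little off and sometimes report something else, mostly with a low value. They report only what shows in the picture. A call takes as long as a camera call. They do not tell look-alikes from the thing itself.
- arm.find_in(camera, query): "xy" ([column, row] in pixels, amid what is visible of it).
The state is a dict: "time_s": time; "joint_pos": joint angles; "qvel": joint speeds; "joint_torque": joint torques, N m; "tool_pos": TCP position; "ee_rot": TCP orientation; "wrist_force": force on the tool from outside, world axes, zero at the start; "ft_torque": the same for the moment, N m; "width": finger opening in m.
Only numpy, scipy, OpenCV 4.12 (cv2) and the standard library are available. Lean on these libraries where they do the work, as an engineer would, in place of code of your own. Each camera call takes 0.05 s, during which the arm holds its last target.

## Working session

There is one attempt and no reset: what is moved stays moved. The work goes in short steps, Python scripts to look and compute and a shell command to move; the robot and the scene stay as the last step left them, time stands still between calls to the robot, and variables do not carry over. Pictures are saved under pics/ and viewed, and the job is handed in when it is done.

```bash
ls; mkdir -p pics; cat > h.py <<'E'
import numpy as np, cv2
from bench import arm
def snap(n,f):
    d=arm.get_image(n); cv2.imwrite(f'pics/{f}.png',d['image'][:,:,::-1]); return d
def K(d): return np.array([[d['fx'],0,d['cx']],[0,d['fy'],d['cy']],[0,0,1.]])
def ray(d,uv):
    p=cv2.undistortPoints(np.array([[uv]],float),K(d),np.array(d['dist_coeffs'],float))[0,0]
    return np.array([p[0],p[1],1.])
def cloud(d):
    h,w=d['z_map'].shape
    g=np.stack(np.meshgrid(np.arange(w),np.arange(h)),-1).reshape(-1,1,2).astype(float)
    p=cv2.undistortPoints(g,K(d),np.array(d['dist_coeffs'],float)).reshape(h,w,2)
    z=d['z_map'][...,None]; c=np.concatenate([p*z,z],-1)
    R=np.array(d['R']);t=np.array(d['t'])
    return (c-t)@R
def onplane(d,uv,z):
    R=np.array(d['R']);t=np.array(d['t']); o=-R.T@t; r=R.T@ray(d,uv)
    return o+r*(z-o[2])/r[2]
E
python3 - <<'E'
from h import *
for n in('scene','top','wrist'):
    d=snap(n,n+'0'); print(n,np.round(-np.array(d['R']).T@np.array(d['t']),3))
    C=cloud(d)
    for q in ('board_core','board_socket','board_tray','jig','jig_red_socket','hook_red','meter','flux','tip_paste'):
        r=arm.find_in(n,q)
        for e in r[:4]:
            u,v=[int(round(x)) for x in e['xy']]
            print(' ',q,round(e['score'],2),u,v,np.round(C[min(v,479),min(u,639)],3))
print(arm.state())
E
```

```text
pics
scene [-0.093  0.899  0.728]
  board_core 0.9 429 200 [ 0.477 -0.428  0.014]
  board_core 0.82 425 238 [ 0.379 -0.209  0.022]
  board_core 0.55 374 213 [ 0.558 -0.247  0.018]
  board_socket 0.82 427 236 [ 0.374 -0.207  0.031]
  board_socket 0.65 426 199 [ 0.486 -0.423  0.016]
  board_socket 0.63 377 215 [ 0.548 -0.247  0.015]
  board_socket 0.39 255 273 [0.613 0.183 0.022]
  board_tray 0.69 370 220 [ 0.558 -0.226  0.004]
  jig 0.74 270 313 [0.456 0.307 0.064]
  jig_red_socket 0.88 270 310 [0.471 0.29  0.053]
  hook_red 0.42 375 218 [ 0.55  -0.24   0.007]
  meter 0.65 214 298 [0.608 0.316 0.032]
  flux 0.9 215 330 [0.512 0.401 0.055]
  tip_paste 0.89 254 270 [0.62  0.18  0.026]
top [0.399 0.021 1.726]
  board_core 0.86 403 220 [ 0.559 -0.259  0.034]
  board_core 0.7 394 274 [ 0.391 -0.222  0.053]
  board_core 0.66 461 238 [ 0.496 -0.435  0.04 ]
  board_socket 0.97 463 240 [ 0.49  -0.439  0.046]
  board_socket 0.63 401 220 [ 0.558 -0.252  0.038]
  board_socket 0.63 394 274 [ 0.391 -0.222  0.053]
  board_tray 0.71 392 219 [ 0.566 -0.229  0.004]
  jig 0.92 235 246 [0.492 0.266 0.05 
[... 327 characters left out ...]
1.68859559e+00, -7.02913290e-02]), 'qvel': array([ 7.83446472e-05,  3.58746769e-04,  1.12840139e-03,  3.02748235e-03,
       -7.54446221e-04, -1.91969410e-04]), 'joint_torque': array([ 6.06110848e-05, -3.81535327e+01, -3.60307181e+01, -5.86834585e-05,
        2.71986919e-04, -9.44883084e-06]), 'tool_pos': array([ 0.2034319 , -0.48401462,  0.19672768]), 'ee_rot': array([[ 5.85999929e-05,  9.21906642e-01,  3.87412106e-01],
       [-9.17063868e-05,  3.87412110e-01, -9.21906638e-01],
       [-9.99999994e-01,  1.84955580e-05,  1.07247074e-04]]), 'wrist_force': array([-0.2716514 ,  0.34521649, -0.19817392]), 'ft_torque': array([-0.05992926,  0.00532633, -0.04315521]), 'width': 0.08544480502496214}
```

View images.

```bash
python3 - <<'E'
import cv2
a=cv2.imread('pics/top0.png'); cv2.imwrite('pics/topc.png',cv2.resize(a[160:320,180:500],None,fx=2.5,fy=2.5,interpolation=cv2.INTER_CUBIC))
a=cv2.imread('pics/scene0.png'); cv2.imwrite('pics/scenec.png',cv2.resize(a[160:400,160:480],None,fx=2.5,fy=2.5,interpolation=cv2.INTER_CUBIC))
E
```

```text
(no output)
```

View pics/topc.png

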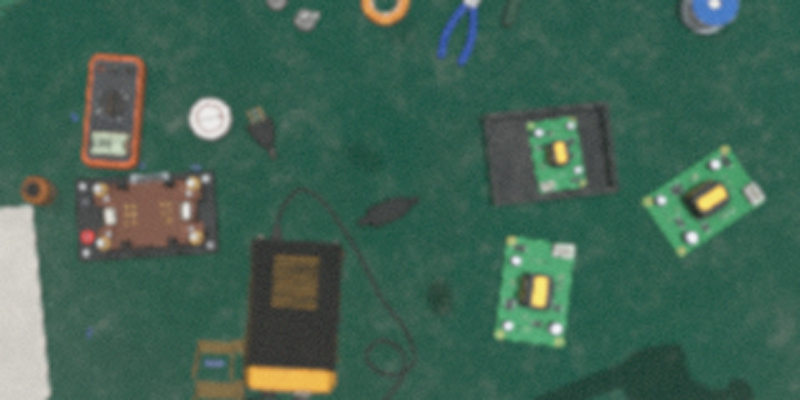

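View pics/scenec.png

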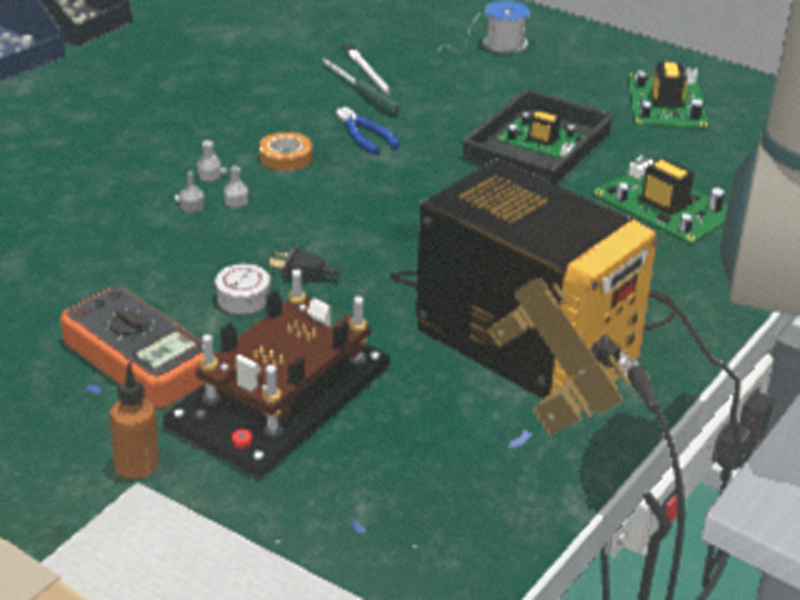

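View pics/wrist0.png

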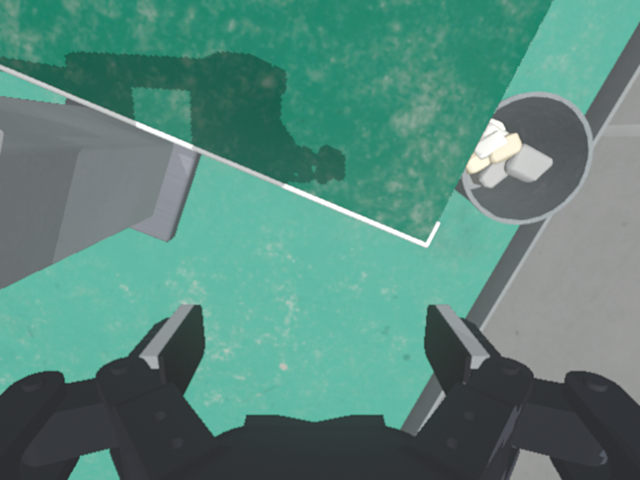

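```bash
python3 - <<'E'
from h import *
d=arm.get_image('top'); C=cloud(d); im=d['image'].astype(int)
def seg(mask,name):
    p=C[mask]; r=cv2.minAreaRect(p[:,:2].astype(np.float32)*1000); print(name,len(p),r, np.percentile(p[:,2],[5,50,95]))
X,Y,Z=C[...,0],C[...,1],C[...,2]
hsv=cv2.cvtColor(d['image'],cv2.COLOR_RGB2HSV)
print(hsv[int(160+180/2.5),int(180+560/2.5)], hsv[290,380],hsv[275,392])
roi=(X>.5)&(X<.62)&(Y>-.33)&(Y<-.17)
seg(roi&(Z>.018),'tray wall')
roi=(X>.38)&(X<.58)&(Y>.16)&(Y<.37)
seg(roi&(Z>.008)&(Z<.025),'jigbase'); seg(roi&(Z>.03),'jigtop')
st=(X>.2)&(X<.5)&(Y>-.1)&(Y<.2); print('station',np.percentile(Z[st],[50,99,99.9]),Z[st].max())
print('max z far', Z[(X>.25)&(X<.8)&(Y>-.5)].max())
w=arm.state(); d=arm.get_image('wrist'); R=w['ee_rot']; 
print('cam in tool', np.array(R).T@((-np.array(d['R']).T@np.array(d['t']))-w['tool_pos'])); print(np.round(np.array(R).T@np.array(d['R']).T,3), d['fx'])
E
```

```text
[ 71 131 162] [ 72  85 147] [ 23  53 116]
tray wall 390 ((558.0455932617188, -250.6986846923828), (115.4725341796875, 158.610107421875), 4.618061065673828) [0.01888201 0.02457715 0.03533816]
jigbase 802 ((483.0011291503906, 263.2709045410156), (216.4547576904297, 188.3382110595703), 86.70729064941406) [0.00880369 0.01485735 0.02299808]
jigtop 1139 ((518.4473266601562, 260.9356689453125), (127.38597106933594, 145.05540466308594), 2.1513431072235107) [0.03324357 0.04892012 0.06562683]
station [0.00604292 1.72583263 1.72583263] 1.7258326279580727
max z far 1.7258326279580727
cam in tool [-0.17710746  0.06915095  0.00062489]
[[-0.001 -0.277  0.961]
 [-0.    -0.961 -0.277]
 [ 1.    -0.     0.001]] 371.9166594674402
```

```bash
python3 -m inch '[[-0.04,0.83,-0.14,-1,0,0,50],[-0.04,0.83,-0.14,-1,0,0,50],[-0.04,0.83,-0.14,-1,0,0,50],[-0.04,0.83,-0.14,-1,0,0,50],[-0.04,0.83,-0.14,-1,0,0,50],[-0.04,0.83,-0.14,-1,0,0,50],[-0.04,0.83,-0.14,-1,0,0,50],[-0.04,0.83,-0.14,-1,0,0,50],[-0.04,0.83,-0.14,-1,0,0,50],[-0.04,0.83,-0.14,-1,0,0,50],[-0.04,0.83,-0.14,-1,0,0,50]]'
python3 -m inch '[[0,0,0,-0.83,0,0,50],[0,0,0,-0.83,0,0,50],[0,0,0,-0.83,0,0,50],[0,0,0,-0.83,0,0,50],[0,0,0,-0.83,0,0,50],[0,0,0,-0.83,0,0,50],[0,0,0,-0.83,0,0,50],[0,0,0,-0.83,0,0,50],[0,0,0,-0.83,0,0,50],[0,0,0,-0.83,0,0,50]]'
python3 - <<'E'
from h import *
d=snap('wrist','w1'); s=arm.state(); print(s['tool_pos'],s['ee_rot'])
C=cloud(d)
for q in('board_core','board_socket'):
    for e in arm.find_in('wrist',q)[:3]:
        u,v=[int(round(x)) for x in e['xy']]; print(q,e['score'],e['xy'],C[v,u])
E
```

```text
time_s: 2.7
tool_pos: [0.5594, -0.2581, 0.2163]
ee_rot: [[-0.001, -0.324, 0.946], [0.0, 0.946, 0.324], [-1.0, 0.0, -0.001]]
wrist_force: [-0.0, -0.4, -0.5]
width: 0.0502
time_s: 3.7
tool_pos: [0.5584, -0.2593, 0.2168]
ee_rot: [[0.0, -1.0, 0.003], [-0.0, 0.003, 1.0], [-1.0, -0.0, -0.0]]
wrist_force: [0.6, 0.2, -0.5]
width: 0.0499
[ 0.55847709 -0.25920019  0.21679991] [[ 5.33471648e-05 -9.99992228e-01  3.94231012e-03]
 [-1.82408338e-04  3.94230033e-03  9.99992212e-01]
 [-9.99999982e-01 -5.40658596e-05 -1.82196609e-04]]
board_core 0.97 [345.5, 46.1] [ 0.40562785 -0.23024547  0.00617733]
board_core 0.94 [312.7, 202.2] [ 0.54848672 -0.26178523  0.03454499]
board_core 0.66 [129.6, 144.2] [ 0.49322707 -0.42703892  0.0455162 ]
board_socket 0.95 [343.6, 45.3] [ 0.40542469 -0.23235978  0.00922447]
board_socket 0.83 [309.5, 202.0] [ 0.5486468  -0.26472035  0.03354111]
board_socket 0.62 [130.3, 138.7] [ 0.4888772  -0.42635949  0.04565161]
```

View pics/w1.png

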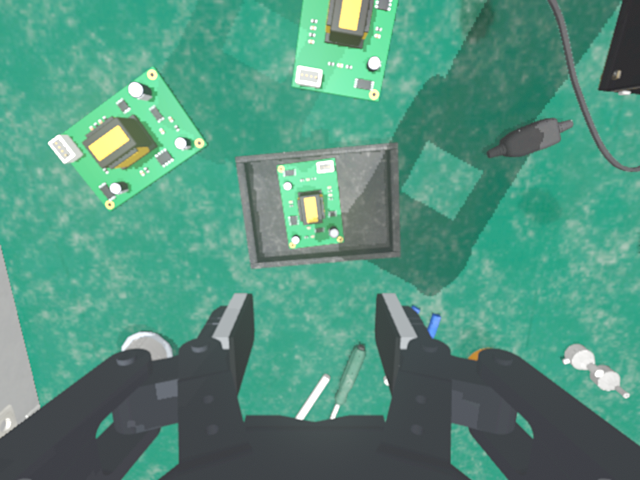

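```bash
cat >> h.py <<'E'
def rectfit(d,mask,z):
    ys,xs=np.nonzero(mask); k=np.stack([xs,ys],-1)
    h=cv2.convexHull(k.astype(np.int32))[:,0]
    P=np.array([onplane(d,p,z)[:2] for p in h])*1000
    return cv2.minAreaRect(P.astype(np.float32))
E
python3 - <<'E'
from h import *
d=arm.get_image('wrist'); C=cloud(d)
hsv=cv2.cvtColor(d['image'],cv2.COLOR_RGB2HSV)
m=cv2.inRange(hsv,(40,80,60),(85,255,255))
lab=m.copy(); n,l,st,ce=cv2.connectedComponentsWithStats(m)
for v,u in ((180,320),(230,305),(215,292)): print(hsv[v,u],l[v,u])
roi=np.zeros_like(m); roi[158:252,262:375]=1
mm=(m>0)&(roi>0)
n,l,st,ce=cv2.connectedComponentsWithStats(mm.astype(np.uint8)); print(st)
k=1+np.argmax(st[1:,4]); b=(l==k)
print(rectfit(d,b,.006))
vis=d['image'].copy(); vis[b]=255; cv2.imwrite('pics/m1.png',cv2.resize(np.hstack([vis,d['image']])[130:280,200:420,::-1],None,fx=3,fy=3))
# top of transformer
y=cv2.inRange(hsv,(20,100,120),(32,255,255))>0; y&=roi>0
print('core top',np.median(C[y],axis=0),y.sum(), np.percentile(C[y][:,2],[10,50,90]))
ys,xs=np.nonzero(y); print(onplane(d,(xs.mean(),ys.mean()),.034), rectfit(d,y,.034))
g=np.median(C[b],axis=0); print('green',g); 
tr=(C[...,2]>.02)&(C[...,2]<.028); tr[:140]=0;tr[272:]=0;tr[:,:230]=0;tr[:,405:]=0
print('tray',rectfit(d,tr,.024))
E
```

```text
[ 74 116 245] 5
[ 73 128 236] 5
[ 71 115 200] 5
[[     0      0    640    480 304148]
 [   277    158     67     90   3042]
 [   276    165      3      3      6]
 [   342    241      2      1      2]
 [   339    242      1      1      1]
 [   289    248      1      1      1]]
((555.9976196289062, -264.1637878417969), (90.51875305175781, 60.634521484375), 7.074931621551514)
core top [ 0.56554386 -0.2615954   0.03397753] 63 [0.03162286 0.03397753 0.03497716]
[ 0.56248524 -0.26174415  0.034     ] ((555.5818481445312, -262.6559143066406), (25.9232177734375, 22.68233871459961), 10.185359954833984)
green [ 0.55038843 -0.26502556  0.00581328]
tray ((556.2493896484375, -254.09249877929688), (115.66461944580078, 157.4918670654297), 4.71723747253418)
```

View pics/m1.png

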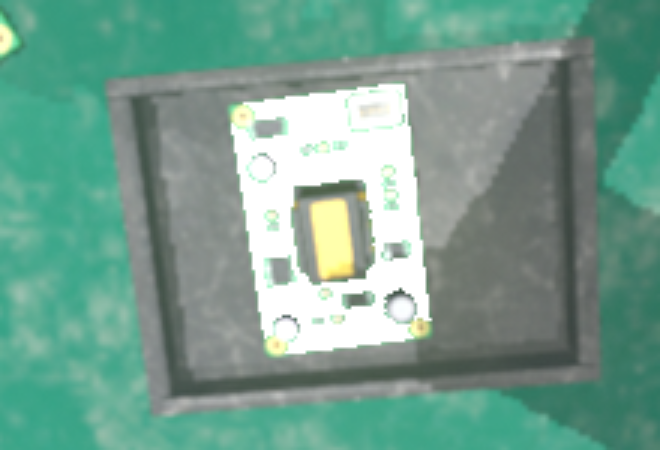

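```bash
python3 -m inch '[[0.1,0.005,-0.01,-0.085,0,0,50],[0.2,0.005,-0.01,-0.085,0,0,50],[0.28,0.005,-0.01,-0.085,0,0,50],[0.32,0.005,-0.01,-0.085,0,0,50],[0.32,0.005,-0.01,-0.085,0,0,50]]'
cat > bm.py <<'E'
from h import *
def run(name,zb):
    d=snap('wrist',name); s=arm.state(); R=np.array(s['ee_rot']); p=np.array(s['tool_pos'])
    hsv=cv2.cvtColor(d['image'],cv2.COLOR_RGB2HSV)
    m=cv2.inRange(hsv,(40,80,60),(85,255,255))
    n,l,st,ce=cv2.connectedComponentsWithStats(m)
    return d,s,R,p,hsv,m,l,st
E
python3 - <<'E'
from bm import *
d,s,R,p,hsv,m,l,st=run('w2',.006); C=cloud(d); print(p,R)
Z=C[...,2]
b=(m>0)&(abs(Z-.006)<.006)
n,l,st,ce=cv2.connectedComponentsWithStats(b.astype(np.uint8)); k=1+np.argmax(st[1:,4]); print(st[k]); b=l==k
r=rectfit(d,b,.006); print(r)
c=np.array([r[0][0]/1000,r[0][1]/1000,.006]); print('rel tool',R.T@(c-p))
vis=d['image'].copy(); vis[b]=255; cv2.imwrite('pics/m2.png',vis[...,::-1])
E
```

```text
time_s: 4.4
tool_pos: [0.5541, -0.2626, 0.0525]
ee_rot: [[-0.007, -0.992, -0.127], [0.004, -0.127, 0.992], [-1.0, 0.006, 0.004]]
wrist_force: [-0.4, -0.6, -0.4]
width: 0.0501
[ 0.55562969 -0.26339295  0.05559102] [[-0.00248146 -0.99188994 -0.12707553]
 [ 0.00130399 -0.12707903  0.99189174]
 [-0.99999607  0.00229564  0.00160875]]
[    0     0   585   421 60765]
((501.31878662109375, -354.2635498046875), (206.81422424316406, 445.8895263671875), 41.94441223144531)
rel tool [ 0.04960711  0.06530434 -0.08331199]
```

View pics/m2.png

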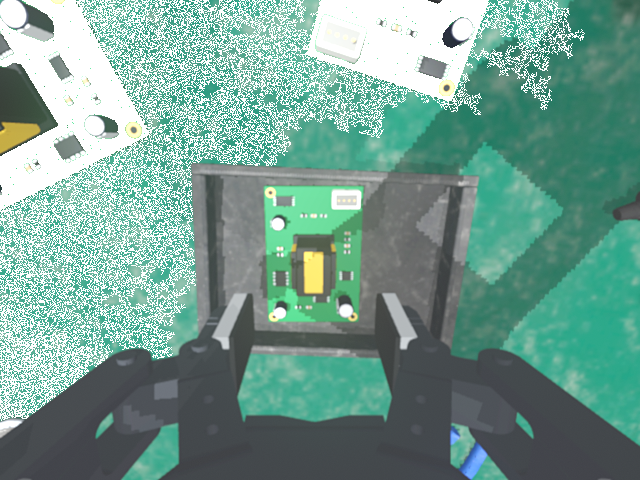

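```bash
python3 - <<'E'
from bm import *
d,s,R,p,hsv,m,l,st=run('w3',.006); print(p)
b=np.zeros_like(m); b[180:328,255:372]=m[180:328,255:372]
n,l,st,ce=cv2.connectedComponentsWithStats((b>0).astype(np.uint8)); k=1+np.argmax(st[1:,4]); print(st[k]); b=l==k
r=rectfit(d,b,.006); print(r)
c=np.array([r[0][0]/1000,r[0][1]/1000,.006]); print('rel tool',R.T@(c-p))
C=cloud(d); y=cv2.inRange(hsv,(20,100,120),(32,255,255))>0; y[:245]=0;y[300:]=0;y[:,:295]=0;y[:,330:]=0
ys,xs=np.nonzero(y);c=onplane(d,(xs.mean(),ys.mean()),.034);print('tape',c,R.T@(c-p))
E
```

```text
[ 0.5567359  -0.26401721  0.05773561]
[ 266  182   99  136 7708]
((555.887939453125, -264.06231689453125), (90.11434173583984, 60.078346252441406), 7.192996501922607)
rel tool [5.17349155e-02 8.85401438e-04 9.61515095e-05]
tape [ 0.55580624 -0.26401382  0.034     ] [0.02373484 0.00093937 0.00013685]
```

```bash
python3 -m inch '[[0.05,0.002,0,0,0,0,50],[0.085,0.002,0,0,0,0,50],[0.095,0.002,0,0,0,0,50],[0.095,0.002,0,0,0,0,50],[0.095,0.002,0,0,0,0,50]]' 100
python3 - <<'E'
from bm import *
d=snap('wrist','w4');s=arm.state();print(s['tool_pos'],s['wrist_force'],s['width'])
E
```

```text
time_s: 5.0
tool_pos: [0.5565, -0.2645, 0.0114]
ee_rot: [[0.003, -0.992, -0.128], [-0.002, -0.128, 0.992], [-1.0, -0.003, -0.002]]
wrist_force: [-0.0, 1.1, 0.2]
width: 0.0503
[ 0.55653714 -0.26447663  0.01138026] [-0.84209395  0.81394445  0.95227239] 0.05002145985687995
```

View pics/w4.png

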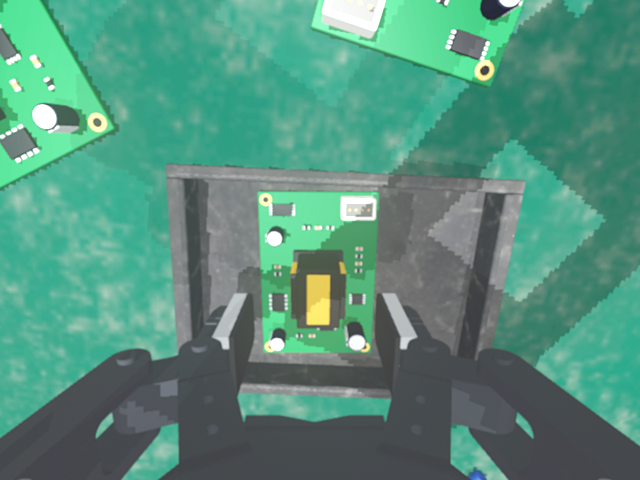

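```bash
python3 - <<'E'
from bm import *
d=arm.get_image('wrist');s=arm.state();R=np.array(s['ee_rot']);p=np.array(s['tool_pos']);print(p,s['wrist_force'])
rv=cv2.Rodrigues(np.array(d['R']))[0]
for q in [(0,0,0),(0,11,25),(0,-11,25),(-6,11,25),(-6,-11,25),(-30,11,25),(-30,-11,25)]:
    X=p+R@(np.array(q)/1000.)
    print(q,cv2.projectPoints(X[None],rv,np.array(d['t']),K(d),np.array(d['dist_coeffs']))[0].ravel().round(1))
E
```

```text
[ 0.55637108 -0.26439096  0.01108634] [ 0.08791757 -0.54020106  0.08316867]
(0, 0, 0) [316.4 281.2]
(0, 11, 25) [366.2 260.8]
(0, -11, 25) [364.6 301. ]
(-6, 11, 25) [367.9 264.7]
(-6, -11, 25) [366.1 306. ]
(-30, 11, 25) [375.6 283.3]
(-30, -11, 25) [373.4 329.8]
```

```bash
python3 - <<'E'
from bm import *
d=arm.get_image('wrist');s=arm.state();R=np.array(s['ee_rot']);p=np.array(s['tool_pos']);C=cloud(d)
for v,u in [(296,386),(300,390),(310,390),(310,398),(340,404),(320,385),(325,395),(340,395),(360,420),(300,235),(310,228)]:
    print(u,v,d['z_map'][v,u],((C[v,u]-p)@R*1000).round(1))
E
```

```text
386 296 0.14404744 [-44.5  11.6  26.7]
390 300 0.13932836 [-49.3  12.1  27.3]
390 310 0.13142054 [-57.5  12.   25.7]
398 310 0.13317862 [-55.9  11.2  28.9]
404 340 0.11358574 [-76.3  11.2  26.3]
385 320 0.13246417 [-57.6   8.1  24.1]
395 325 0.120303705 [-69.   12.3  25. ]
395 340 0.11550034 [-74.6  10.2  24. ]
420 360 0.10070938 [-89.3  12.8  27.6]
235 300 0.14000285 [-48.7  11.8 -30.9]
228 310 0.0 [-177.4   70.8   -0.9]
```

```bash
python3 - <<'E'
from bm import *
d=arm.get_image('wrist');s=arm.state();R=np.array(s['ee_rot']);p=np.array(s['tool_pos']);C=cloud(d)
for v,u in [(420,320),(440,320),(470,320),(440,210),(400,220),(380,260)]:
    print(u,v,d['z_map'][v,u],((C[v,u]-p)@R*1000).round(1))
d=snap('scene','s2');C=cloud(d)
rv=cv2.Rodrigues(np.array(d['R']))[0]
im=cv2.resize(d['image'][150:270,300:460],None,fx=5,fy=5,interpolation=cv2.INTER_CUBIC)[...,::-1].copy()
for q in [(0,0,0),(0,11,25),(0,-11,25),(0,11,-25),(0,-11,-25),(-73,0,0)]:
    X=p+R@(np.array(q)/1000.)
    u=cv2.projectPoints(X[None],rv,np.array(d['t']),K(d),np.array(d['dist_coeffs']))[0].ravel();print(q,u.round(1))
    cv2.circle(im,(int((u[0]-300)*5),int((u[1]-150)*5)),4,(0,0,255),-1)
cv2.imwrite('pics/s2c.png',im)
E
```

```text
320 420 0.082451195 [-109.    10.5    0.3]
320 440 0.0749616 [-1.163e+02  1.210e+01  1.000e-01]
320 470 0.06820887 [-1.233e+02  1.210e+01  1.000e-01]
210 440 0.06710944 [-122.7   18.3  -19.8]
220 400 0.077299014 [-112.1   18.3  -20.6]
260 380 0.19574027 [ -9.1 -52.1 -29.7]
(0, 0, 0) [377.8 213.3]
(0, 11, 25) [377.7 217.9]
(0, -11, 25) [370.6 215.9]
(0, 11, -25) [384.8 210.7]
(0, -11, -25) [377.8 208.8]
(-73, 0, 0) [379.9 190.3]
```

View pics/s2c.png

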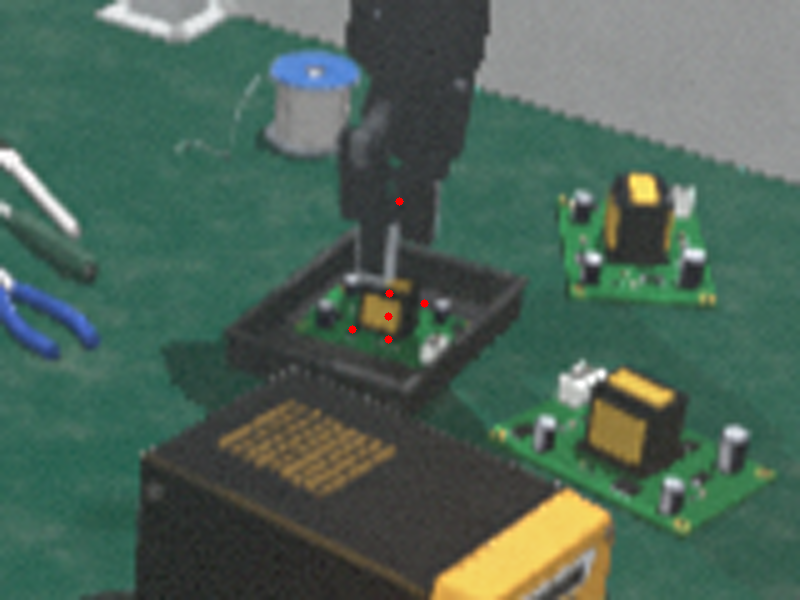

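```bash
python3 -m inch '[[0,0,0,0,0,0,20],[0,0,0,0,0,0,20],[0,0,0,0,0,0,20],[0,0,0,0,0,0,20],[0,0,0,0,0,0,20],[0,0,0,0,0,0,20]]' 20
python3 - <<'E'
from bm import *
d=snap('wrist','w5');s=arm.state();R=np.array(s['ee_rot']);p=np.array(s['tool_pos']);C=cloud(d)
print(p,s['width'],s['wrist_force'])
T=(C-p)@R*1000
m=(abs(T[...,1])<14)&(abs(T[...,2])<45)&(T[...,0]<-5)&(d['z_map']>0)
t=T[m]; print(np.percentile(t[:,0],[90,95,98,99,99.5,100]))
E
```

```text
time_s: 5.85
tool_pos: [0.5554, -0.2639, 0.0092]
ee_rot: [[0.0, -0.992, -0.128], [-0.0, -0.128, 0.992], [-1.0, 0.0, -0.0]]
wrist_force: [0.8, -0.6, -0.5]
width: 0.0201
[ 0.55538782 -0.26385328  0.00918789] 0.020154483431072935 [0.74256333 0.54319847 0.45579947]
[-49.95740189 -24.8158854  -23.9557212  -22.17255171 -20.74933125
  -5.07959193]
```

View pics/w5.png

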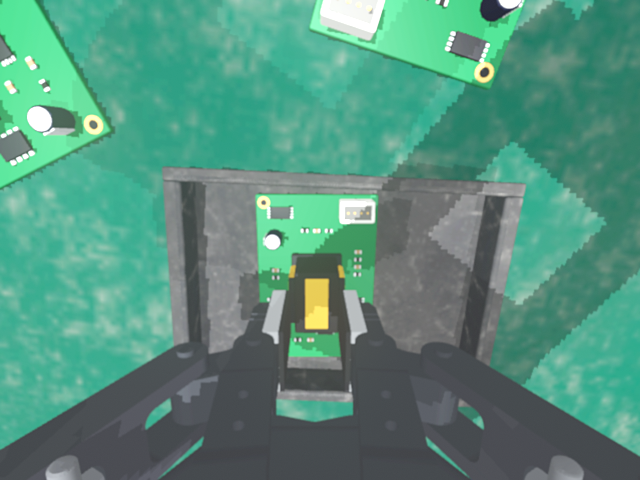

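```bash
python3 - <<'E'
from bm import *
s=arm.state();R=np.array(s['ee_rot']);p=np.array(s['tool_pos'])
d=arm.get_image('wrist');C=cloud(d);T=(C-p)@R*1000
for v,u in [(293,347),(293,351),(295,349),(295,355),(293,278),(295,275),(300,352),(330,360)]: print(u,v,T[v,u].round(1))
# pad face region
m=(T[...,0]<-30)&(abs(T[...,1])<14)&(abs(T[...,2])<30)
print(np.percentile(T[m][:,0],[99,99.5,99.9,100]))
E
```

```text
347 293 [-41.8  11.9  11.9]
351 293 [-41.2  11.7  13.5]
349 295 [-44.5  12.2  12.4]
355 295 [-43.6  11.9  14.8]
278 293 [-42.5  12.2 -15.2]
275 295 [-43.8  11.9 -16.2]
352 300 [-47.7  11.6  13.3]
360 330 [-71.7  12.3  13.5]
[-40.56589087 -39.01131727 -36.59366237 -33.26027748]
```

```bash
python3 -m inch '[[0,0,0,0,0,0,46],[0,0,0,0,0,0,46],[0,0,0,0,0,0,46],[0.02,0,0,0,0,0,46],[0.04,0,0,0,0,0,46],[0.05,0,0,0,0,0,46],[0.06,0,0,0,0,0,46],[0.06,0,0,0,0,0,46],[0.06,0,0,0,0,0,46]]' 20
python3 - <<'E'
from bm import *
d=snap('wrist','w6')
s=arm.state();R=np.array(s['ee_rot']);p=np.array(s['tool_pos'])
d=arm.get_image('wrist');C=cloud(d);T=(C-p)@R*1000
print(p,s['wrist_force'],s['width'])
m=(T[...,0]<-28)&(abs(T[...,1])<14)&(abs(T[...,2])<45)&(abs(T[...,2])>16)
print(np.percentile(T[m][:,0],[99,99.5,99.9,100]))
E
```

```text
time_s: 6.85
tool_pos: [0.5555, -0.2639, -0.0208]
ee_rot: [[0.0, -0.992, -0.128], [-0.0, -0.128, 0.992], [-1.0, -0.0, -0.0]]
wrist_force: [0.2, -0.5, -0.4]
width: 0.0459
[ 0.55561937 -0.26398233 -0.0204854 ] [-0.47581274 -0.27583721 -0.12423444] 0.0459211388496109
[-37.27696829 -28.40326406 -28.07311392 -28.00692124]
```

View pics/w6.png

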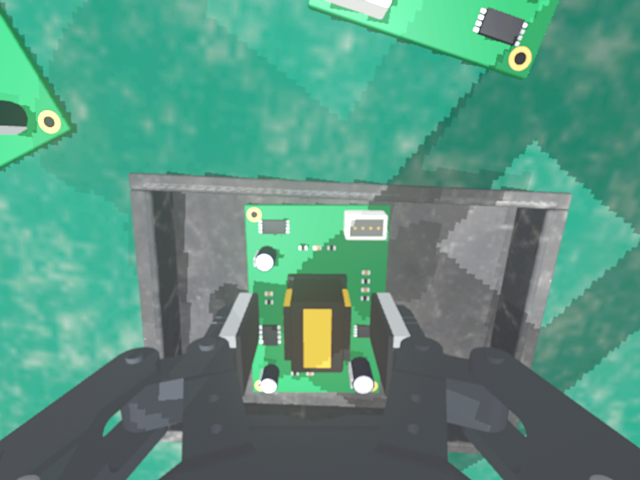

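```bash
python3 -m inch '[[0.008,0,0,0,0,0,46],[0.014,0,0,0,0,0,46],[0.016,0,0,0,0,0,46],[0.016,0,0,0,0,0,46],[0.016,0,0,0,0,0,46]]' 20
python3 - <<'E'
from bm import *
d=snap('wrist','w7')
s=arm.state();R=np.array(s['ee_rot']);p=np.array(s['tool_pos'])
C=cloud(d);T=(C-p)@R*1000
print(p,s['wrist_force'],s['width'])
for v,u in [(294,383),(296,388),(298,385),(296,247),(300,240)]: print(u,v,C[v,u].round(4),T[v,u].round(1))
E
```

```text
time_s: 7.45
tool_pos: [0.5554, -0.2639, -0.0288]
ee_rot: [[0.0, -0.992, -0.128], [-0.0, -0.128, 0.992], [-1.0, -0.0, -0.0]]
wrist_force: [0.1, 1.1, 0.6]
width: 0.046
[ 0.55546696 -0.26392971 -0.02867532] [0.8242343  0.16382033 1.54497387] 0.04638992700634699
383 294 [ 0.54   -0.2399  0.0147] [-43.4  12.3  25.8]
388 296 [ 0.5401 -0.2382  0.0159] [-44.6  12.   27.5]
385 298 [ 0.5398 -0.2399  0.0188] [-47.5  12.4  25.8]
247 296 [ 0.5474 -0.2922  0.0152] [-43.9  11.6 -27. ]
240 300 [ 0.5475 -0.2942  0.0192] [-47.9  11.8 -29. ]
```

View pics/w7.png

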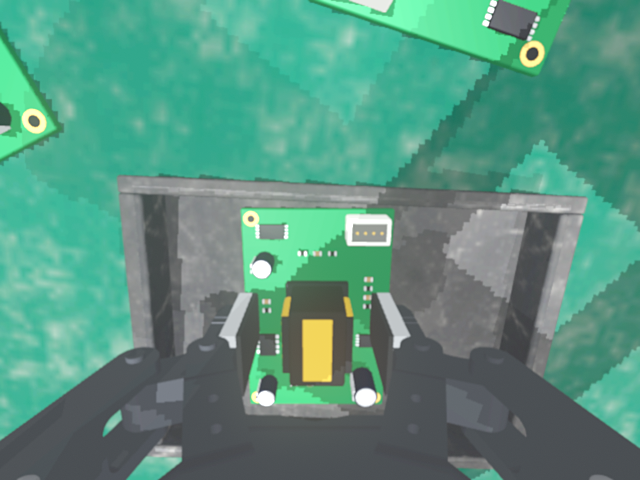

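```bash
python3 -m inch '[[0,0,0,0,0,0,18],[0,0,0,0,0,0,18],[0,0,0,0,0,0,18],[0,0,0,0,0,0,18],[0,0,0,0,0,0,18]]' 100
python3 - <<'E'
from bm import *
d=snap('wrist','w8')
s=arm.state();R=np.array(s['ee_rot']);p=np.array(s['tool_pos'])
C=cloud(d);T=(C-p)@R*1000
print(p,s['wrist_force'],s['width'])
E
```

```text
time_s: 8.0
tool_pos: [0.5557, -0.264, -0.0283]
ee_rot: [[0.001, -0.992, -0.128], [-0.001, -0.128, 0.992], [-1.0, -0.001, -0.001]]
wrist_force: [0.4, -0.5, 3.3]
width: 0.0245
[ 0.55572655 -0.26406447 -0.02830512] [-0.00888194 -0.35386626  4.4288457 ] 0.024606605283180847
```

View pics/w8.png

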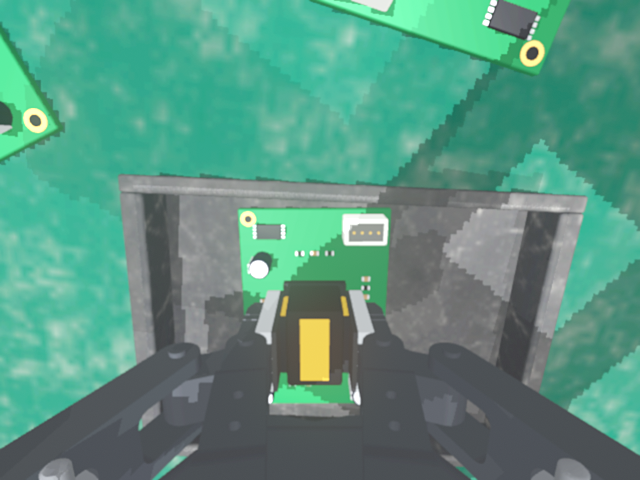

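```bash
python3 -m inch '[[-0.02,0,0,0,0,0,18],[-0.08,0,0,0,0,0,18],[-0.16,0,0,0,0,0,18],[-0.24,0,0,0,0,0,18],[-0.32,0,0,0,0,0,18],[-0.36,0,0,0,0,0,18],[-0.36,0,0,0,0,0,18],[-0.36,0,0,0,0,0,18]]'
python3 - <<'E'
from bm import *
d=snap('wrist','w9')
s=arm.state();print(s['tool_pos'],s['wrist_force'],s['ft_torque'],s['width'])
d=arm.get_image('top');C=cloud(d);X,Y,Z=C[...,0],C[...,1],C[...,2];ok=d['z_map']>0
st=ok&(X>.2)&(X<.6)&(Y>-.12)&(Y<.18)&(Z>.04); print('station x',X[st].min(),X[st].max(),'y',Y[st].min(),Y[st].max(),'z',Z[st].max())
hi=ok&(X>.3)&(X<.8)&(Y>.0)&(Y<.45); print('z max',Z[hi].max())
E
```

```text
time_s: 8.85
tool_pos: [0.555, -0.2636, 0.1501]
ee_rot: [[-0.001, -0.992, -0.128], [0.001, -0.128, 0.992], [-1.0, 0.001, 0.001]]
wrist_force: [0.6, 0.7, -2.0]
width: 0.0243
[ 0.55451837 -0.2633824   0.1489228 ] [-0.22488417  0.07974715 -1.30348529] [ 0.0368783   0.03232384 -0.01766258] 0.024775421524190912
station x 0.2000069731652964 0.4746413201940708 y -0.11998552424535576 0.17870309109794605 z 0.6031191861719434
z max 0.18150210343754508
```

View pics/w9.png

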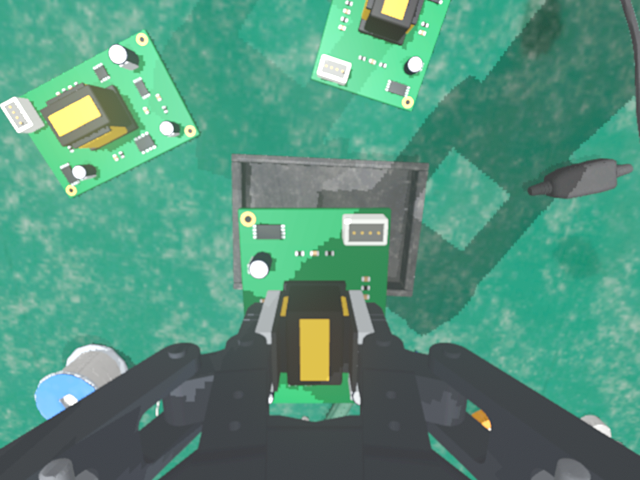

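```bash
python3 -m inch '[[-0.04,0,0.02,0.05,0,0,18],[-0.08,0.01,0.08,0.1,0,0,18],[-0.1,0.02,0.17,0.2,0,0,18],[-0.1,0.025,0.27,0.3,0,0,18],[-0.1,0.025,0.36,0.4,0,0,18],[-0.1,0.025,0.45,0.5,0,0,18],[-0.1,0.025,0.54,0.6,0,0,18],[-0.1,0.025,0.63,0.7,0,0,18],[-0.1,0.025,0.72,0.8,0,0,18],[-0.1,0.025,0.81,0.9,0,0,18],[-0.1,0.025,0.87,1,0,0,18],[-0.1,0.025,0.9,1,0,0,18]]'
python3 -m inch '[[0,0,0,0.05,0,0,18],[0,0,0,0.1,0,0,18],[0,0,0,0.1,0,0,18],[0,0,0,0.1,0,0,18]]'
python3 - <<'E'
from bm import *
d=snap('wrist','w10')
s=arm.state();print(s['tool_pos'],s['ee_rot'],s['wrist_force'],s['width'],s['joint_pos'])
E
```

```text
time_s: 10.15
tool_pos: [0.4837, 0.1835, 0.1991]
ee_rot: [[-0.004, -0.196, 0.981], [-0.0, 0.981, 0.196], [-1.0, 0.0, -0.004]]
wrist_force: [0.4, 0.6, -0.8]
width: 0.0246
time_s: 10.55
tool_pos: [0.4848, 0.1806, 0.1999]
ee_rot: [[-0.002, -0.051, 0.999], [-0.001, 0.999, 0.051], [-1.0, -0.001, -0.002]]
wrist_force: [0.6, -0.4, 0.1]
width: 0.0244
[0.48496389 0.18059932 0.20019713] [[-1.61810525e-03 -5.10228413e-02  9.98696176e-01]
 [-5.76180030e-04  9.98697365e-01  5.10219685e-02]
 [-9.99998525e-01 -4.92869877e-04 -1.64539579e-03]] [-0.14181729 -0.20692646 -0.64699747] 0.024504752559846386 [ 2.85181707e-01  3.16152585e-02  1.41501482e+00 -9.84630273e-05
  1.69667742e+00  2.34124823e-01]
```

View pics/w10.png

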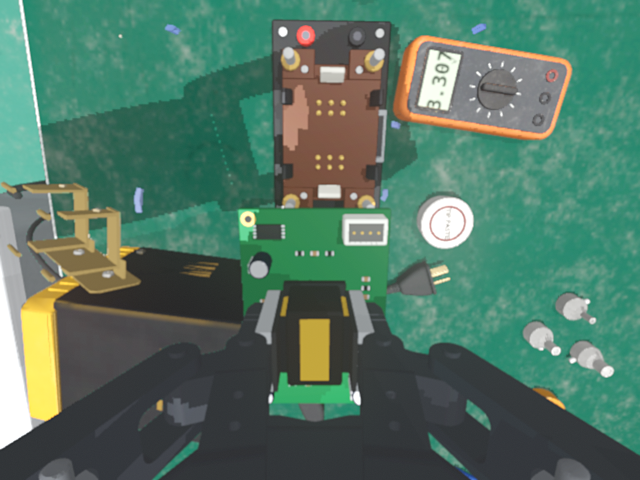

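```bash
python3 - <<'E'
from bm import *
d=arm.get_image('wrist');s=arm.state();R=np.array(s['ee_rot']);p=np.array(s['tool_pos']);C=cloud(d);print(p)
np.savez('jig.npz',im=d['image'],z=d['z_map'],p=p,R=R)
im=d['image']; cv2.imwrite('pics/jigc.png',cv2.resize(im[10:220,260:400,::-1],None,fx=4,fy=2.8,interpolation=cv2.INTER_CUBIC) if 0 else cv2.resize(im[10:220,250:410,::-1],None,fx=2.85*1.0,fy=2.85,interpolation=cv2.INTER_CUBIC))
hsv=cv2.cvtColor(im,cv2.COLOR_RGB2HSV)
Z=C[...,2]
br=cv2.inRange(hsv,(0,60,30),(15,200,200))>0; br[:45]=0;br[208:]=0;br[:,:265]=0;br[:,395:]=0
print('brown n',br.sum(),np.percentile(Z[br],[5,25,50,75,95]))
print('deck samples',Z[130,332],Z[140,350],Z[175,310],Z[90,350], Z[125:140,320:350].mean())
base=(abs(Z-.015)<.005); base[:15]=0;base[208:]=0;base[:,:260]=0;base[:,:265]=0;base[:,400:]=0
print('base',rectfit(d,base,.015))
E
```

```text
[0.48505518 0.18061275 0.20047213]
brown n 11534 [0.04745487 0.04889036 0.04946408 0.04999939 0.05081042]
deck samples 0.04937303317015335 0.049460476386130325 0.04970766424779232 0.04998554030441823 0.05162563006574148
base ((499.49078369140625, 264.91448974609375), (116.3435287475586, 163.96060180664062), 2.119473934173584)
```

View pics/jigc.png

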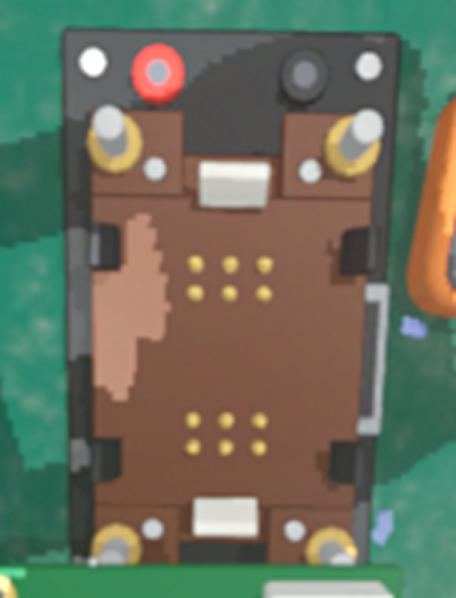

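```bash
python3 - <<'E'
from bm import *
d=arm.get_image('wrist');s=arm.state();R=np.array(s['ee_rot']);p=np.array(s['tool_pos']);C=cloud(d)
im=d['image'];hsv=cv2.cvtColor(im,cv2.COLOR_RGB2HSV)
g=cv2.inRange(hsv,(17,75,110),(35,255,255)); g[:90]=0;g[175:]=0;g[:,:300]=0;g[:,:310]=0;g[:,355:]=0
n,l,st,ce=cv2.connectedComponentsWithStats(g)
W=[]
for i in range(1,n):
    if st[i,4]>=4:
        w=onplane(d,ce[i],.0555); W.append(w[:2]*1000); print(ce[i].round(1),st[i,4],w.round(4))
W=np.array(W); print(len(W),W.mean(0))
# rows
a=W[W[:,1]>W[:,1].mean()];b=W[W[:,1]<W[:,1].mean()]
dv=a.mean(0)-b.mean(0);print('dist',np.linalg.norm(dv),'dir',np.degrees(np.arctan2(dv[1],dv[0])))
w=cv2.inRange(hsv,(0,0,140),(180,60,255))
n,l,st,ce=cv2.connectedComponentsWithStats(w)
for i in range(1,n):
    if 40<st[i,4]<600 and 265<ce[i][0]<395 and ce[i][1]<208: print('white',ce[i].round(1),st[i], onplane(d,ce[i],.0655).round(4), C[int(ce[i][1]),int(ce[i][0]),2])
# red/black sockets
for q in ('jig_red_socket','hook_red','hook_plain','probes_red','probes_plain'):
    for e in arm.find_in('wrist',q)[:2]: print(q,e)
r=cv2.inRange(hsv,(170,120,100),(180,255,255))|cv2.inRange(hsv,(0,150,150),(5,255,255)); r[60:]=0;r[:,:285]=0;r[:,330:]=0
ys,xs=np.nonzero(r);print('red',xs.mean(),ys.mean(),onplane(d,(xs.mean(),ys.mean()),.022))
E
```

```text
[318.  102.3] 24 [0.4824 0.2763 0.0555]
[330.1 102.4] 27 [0.4922 0.2767 0.0555]
[342.2 102.4] 28 [0.502  0.2772 0.0555]
[318.  112.3] 24 [0.4828 0.2687 0.0555]
[329.8 112.6] 26 [0.4925 0.269  0.0555]
[341.9 112.6] 26 [0.5023 0.2695 0.0555]
[317.1 156.9] 22 [0.4839 0.2332 0.0555]
[328.9 157.1] 22 [0.4939 0.2335 0.0555]
[340.7 157.1] 22 [0.5038 0.234  0.0555]
[317.  166.3] 24 [0.4842 0.2254 0.0555]
[328.7 166.5] 22 [0.4942 0.2257 0.0555]
[340.  166.8] 23 [0.5038 0.2259 0.0555]
12 [493.14726306 251.25684596]
dist 43.323470655842264 dir 92.14852406376768
white [281.8  31.5] [277  27  10  10  81] [0.4526 0.3238 0.0655] 0.016311527148871702
white [378.5  32.8] [375  28   8  10  64] [0.525  0.3265 0.0655] 0.015924298109574374
white [288.1  55.2] [282  47  13  18 167] [0.4578 0.3079 0.0655] 0.07931775888796977
white [376.   56.7] [369  48  15  18 176] [0.5247 0.3102 0.0655] 0.07984543383095787
white [303.5  69. ] [300  65   8   9  60] [0.4699 0.2989 0.0655] 0.05075611513562468
white [331.4  74.3] [319  66  26  17 397] [0.4915 0.2962 0.0655] 0.06220819488378301
white [357.9  69.7] [354  66   
[... 234 characters left out ...]
2.9 195.1] [300 192   7   7  43] [0.4735 0.2018 0.0655] 0.051349160461282586
white [352.8 195.8] [349 192   8   8  45] [0.5155 0.2033 0.0655] 0.05109570594110332
white [288.5 203.8] [280 199  15  10  91] [0.4617 0.1938 0.0655] 0.07796286160834337
white [367.4 204.4] [362 200  13   9  84] [0.5285 0.1967 0.0655] 0.07786173864351895
jig_red_socket {'xy': [329.0, 107.7], 'score': 0.79}
hook_red {'xy': [330.9, 71.2], 'score': 0.77}
hook_red {'xy': [316.9, 278.0], 'score': 0.37}
hook_plain {'xy': [327.7, 190.6], 'score': 0.62}
probes_red {'xy': [319.4, 105.3], 'score': 0.6}
probes_plain {'xy': [327.3, 165.9], 'score': 0.62}
red 304.62886597938143 37.2680412371134 [0.46827571 0.33063129 0.022     ]
```

```bash
python3 - <<'E'
from bm import *
d=arm.get_image('wrist');s=arm.state();R=np.array(s['ee_rot']);p=np.array(s['tool_pos']);C=cloud(d);print(p)
T=(C-p)@R*1000
hsv=cv2.cvtColor(d['image'],cv2.COLOR_RGB2HSV)
m=(cv2.inRange(hsv,(40,80,40),(85,255,255))>0)&(T[...,0]<-20)
m[:195]=0; m[300:]=0
print('board top x in tool', np.percentile(T[m][:,0],[10,50,90]), m.sum())
xt=-np.median(T[m][:,0]); zt=p[2]+xt/1000; print('ztop',zt)
def tool(u,v): return R.T@(onplane(d,(u,v),zt)-p)*1000
# front edge: first row per column
for u in range(255,385,15):
    v=np.nonzero(m[:,u])[0].min(); print('front',u,v,tool(u,v-.5).round(2))
for v in range(215,285,12):
    us=np.nonzero(m[v])[0]; 
    print('sides',v,us.min(),us.max(),tool(us.min()-.5,v).round(2),tool(us.max()+.5,v).round(2))
E
```

```text
[0.48527045 0.18079107 0.20122471]
board top x in tool [-35.13682718 -34.25764883 -33.46838322] 9357
ztop 0.2354823556503703
front 255 208 [-34.26  42.64 -23.75]
front 270 208 [-34.26  42.64 -17.92]
front 285 209 [-34.26  42.24 -12.1 ]
front 300 208 [-34.26  42.64  -6.26]
front 315 208 [-34.26  42.63  -0.43]
front 330 208 [-34.26  42.63   5.4 ]
front 345 208 [-34.26  42.63  11.23]
front 360 208 [-34.26  42.63  17.06]
front 375 208 [-34.26  42.63  22.89]
sides 215 239 390 [-34.26  39.67 -30.33] [-34.26  39.66  29.08]
sides 227 239 394 [-34.26  34.85 -30.61] [-34.25  34.84  30.93]
sides 239 162 389 [-34.27  29.95 -61.52] [-34.25  29.93  29.24]
sides 251 241 527 [-34.26  24.94 -30.36] [-34.25  24.92  84.88]
sides 263 241 388 [-34.26  19.85 -30.65] [-34.25  19.84  29.39]
sides 275 242 504 [-34.26  14.65 -30.52] [-34.25  14.65  77.12]
```

```bash
cat >> bm.py <<'E'
def tape(d,R,p,zt):
    pass
E
python3 - <<'E'
from bm import *
Ts=[]
for k in range(6):
    d=arm.get_image('wrist');s=arm.state();R=np.array(s['ee_rot']);p=np.array(s['tool_pos'])
    c=-np.array(d['R']).T@np.array(d['t'])
    print(s['time_s'],p.round(5),c.round(5),(R.T@(c-p)).round(5), np.round(s['wrist_force'],2))
    rv=cv2.Rodrigues(R.T@np.array(d['R']).T)[0].ravel(); print('   ',rv.round(4))
# reproject w7
E
```

```text
11.05 [0.48526 0.18079 0.2012 ] [0.48111 0.24987 0.37832] [-0.17712  0.06919 -0.0007 ] [-0.12 -0.22 -1.15]
    [ 2.0712 -0.2932  2.0705]
11.1 [0.48525 0.18081 0.20121] [0.48111 0.24989 0.37832] [-0.17712  0.06919 -0.0007 ] [ 0.38  0.04 -0.54]
    [ 2.0712 -0.2933  2.0705]
11.15 [0.48524 0.18082 0.20119] [0.48111 0.2499  0.37832] [-0.17713  0.06918 -0.0007 ] [ 0.    0.32 -1.25]
    [ 2.0712 -0.2933  2.0706]
11.2 [0.48525 0.18085 0.20123] [0.48111 0.24991 0.37832] [-0.17709  0.06917 -0.00069] [-0.26 -0.52 -0.88]
    [ 2.0713 -0.2933  2.0705]
11.25 [0.48526 0.18081 0.2012 ] [0.48111 0.24992 0.37831] [-0.17711  0.06921 -0.00071] [-0.12  0.72 -1.05]
    [ 2.0713 -0.2932  2.0705]
11.3 [0.48525 0.18083 0.20117] [0.48111 0.24992 0.3783 ] [-0.17714  0.0692  -0.00071] [-0.6   0.69 -0.11]
    [ 2.0712 -0.2932  2.0705]
```

```bash
python3 - <<'E'
from bm import *
d=arm.get_image('wrist');s=arm.state();R=np.array(s['ee_rot']);p=np.array(s['tool_pos'])
im=d['image'];hsv=cv2.cvtColor(im,cv2.COLOR_RGB2HSV)
g=cv2.inRange(hsv,(17,75,110),(35,255,255)); g[:90]=0;g[175:]=0;g[:,:310]=0;g[:,355:]=0
n,l,st,ce=cv2.connectedComponentsWithStats(g)
W=np.array([onplane(d,ce[i],.0555)[:2]*1000 for i in range(1,n) if st[i,4]>=8]); print(len(W),W.mean(0))
# camera in tool
Rc=np.array(d['R'])@R; o=R.T@(-np.array(d['R']).T@np.array(d['t'])-p)*1000
def ontool(uv,x):
    r=Rc.T@ray(d,uv); return o+r*(x-o[0])/r[0]
for f in('w7','w8','w10'):
    I=cv2.imread(f'pics/{f}.png'); H=cv2.cvtColor(I,cv2.COLOR_BGR2HSV)
    # gradient along rows averaged for columns 275..335
    col=I[195:225,290:335,1].astype(float).mean(1); print(f,'front G',col.round(0)[5:22])
    w=cv2.inRange(H,(0,0,190),(180,40,255)); w[:205]=0;w[250:]=0;w[:,:335]=0;w[:,400:]=0
    ys,xs=np.nonzero(w); print('socket',xs.min(),xs.max(),ys.min(),ys.max(), ontool(((xs.min()+xs.max())/2,(ys.min()+ys.max())/2),-44.3))
    y=cv2.inRange(H,(20,100,120),(32,255,255))>0; y[:315]=0;y[400:]=0;y[:,:295]=0;y[:,335:]=0
    ys,xs=np.nonzero(y); print('tape',xs.min(),xs.max(),ys.min(),ys.max(),ontool((xs.mean(),(ys.min()+ys.max())/2),-62.3),'corners',ontool((xs.mean(),ys.min()-.5),-62.3),ontool((xs.mean(),ys.max()+.5),-62.3))
    print(ontool((315,208),-34.3))
E
python3 - <<'E'
import cv2
a=cv2.imread('pics/w10.png'); cv2.imwrite('pics/w10c.png',cv2.resize(a[195:415,220:410],None,fx=2.7,fy=2.7,interpolation=cv2.INTER_CUBIC))
E
```

```text
12 [493.0812621  251.25634234]
w7 front G [141. 138. 144. 150. 153. 153. 149. 145. 166. 204. 227. 233. 233. 232.
 232. 232. 232.]
socket 345 391 214 245 [-44.3         36.32190761  19.03982207]
tape 302 333 319 381 [-62.3         -2.65336895   0.22509921] corners [-62.3          9.52841952   0.20265592] [-62.3        -15.49520072   0.24870853]
[-34.3         42.45835268  -0.42717745]
w8 front G [139. 144. 150. 153. 154. 153. 148. 145. 171. 207. 227. 233. 233. 232.
 232. 232. 232.]
socket 342 388 214 245 [-44.3        36.3221335  17.9371763]
tape 299 329 318 381 [-62.3         -2.45493867  -0.78916725] corners [-62.3          9.9049574   -0.78538185] [-62.3        -15.49519112  -0.79315939]
[-34.3         42.45835268  -0.42717745]
w10 front G [ 85.  84.  85.  85.  86.  85.  85.  92. 109. 128. 139. 141. 140. 140.
 140. 140. 140.]
socket 344 387 205 244 [-44.3         38.20693747  18.04915156]
tape 299 329 319 380 [-62.3         -2.45494098  -0.74661424] corners [-62.3          9.52849449  -0.7440248 ] [-62.3        -15.07684859  -0.7493422 ]
[-34.3         42.45835268  -0.42717745]
```

View pics/w10c.png

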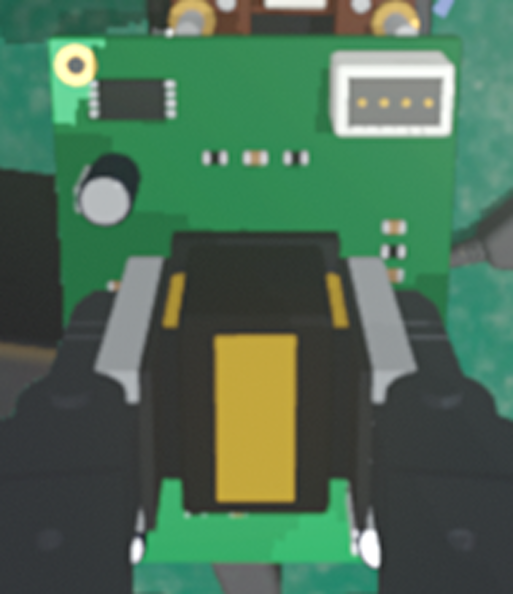

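```bash
python3 -m inch '[[0,0.04,0.01,0.0076,0,0,18],[0.02,0.1,0.02,0.0076,0,0,18],[0.08,0.13,0.0245,0.0076,0,0,18],[0.15,0.142,0.0245,0.0076,0,0,18],[0.22,0.142,0.0245,0.0076,0,0,18],[0.27,0.142,0.0245,0.0076,0,0,18],[0.29,0.142,0.0245,0.0076,0,0,18],[0.29,0.142,0.0245,0.0076,0,0,18],[0.29,0.142,0.0245,0.0076,0,0,18],[0.29,0.142,0.0245,0.0076,0,0,18]]'
python3 - <<'E'
from bm import *
for i in range(8): d=arm.get_image('wrist')
d=snap('wrist','w11')
s=arm.state();print(s['tool_pos'],s['ee_rot'],s['wrist_force'],s['ft_torque'],s['width'])
cv2.imwrite('pics/w11c.png',cv2.resize(d['image'][40:300,170:470,::-1],None,fx=2.6,fy=2.3))
E
```

```text
time_s: 12.35
tool_pos: [0.4951, 0.2528, 0.0582]
ee_rot: [[0.003, -0.038, 0.999], [0.001, 0.999, 0.038], [-1.0, 0.001, 0.003]]
wrist_force: [-0.3, 0.1, -1.2]
width: 0.0248
[0.49397575 0.2523449  0.05623254] [[ 8.64367286e-05 -3.81104482e-02  9.99273529e-01]
 [-5.93589959e-05  9.99273531e-01  3.81104534e-02]
 [-9.99999995e-01 -6.26100162e-05  8.41117370e-05]] [ 0.24091635 -0.46720091 -0.38588309] [-0.03327138 -0.01553407  0.00736923] 0.02460049648494398
```

View pics/w11.png

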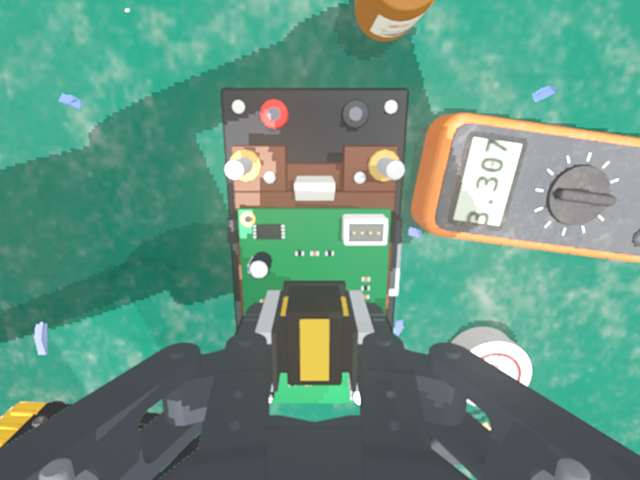

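View pics/w11c.png

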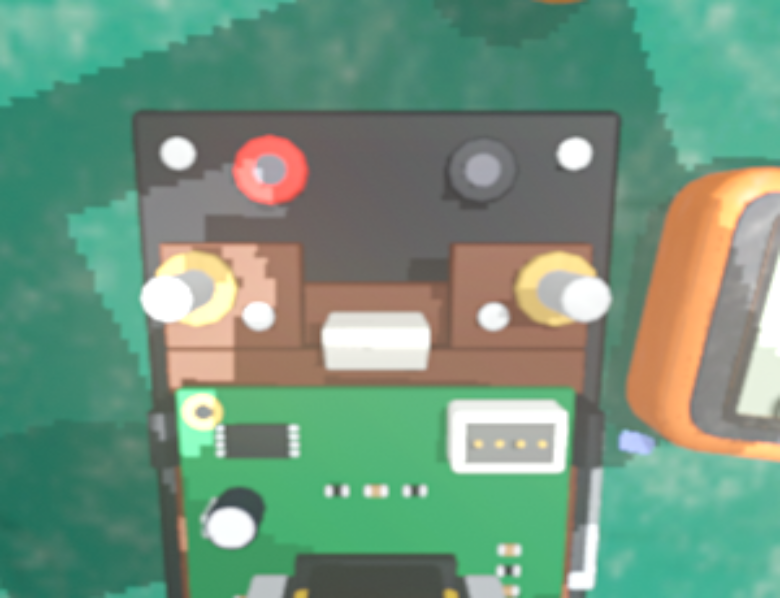

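```bash
cat > rel.py <<'E'
from bm import *
def measure(name):
    d=snap('wrist',name);s=arm.state();R=np.array(s['ee_rot']);p=np.array(s['tool_pos'])
    print('t',s['time_s'],p.round(4),'F',np.round(s['wrist_force'],2))
    T=lambda uv,z: R.T@(onplane(d,uv,z)-p)*1000
    H=cv2.cvtColor(d['image'],cv2.COLOR_RGB2HSV)
    w=cv2.inRange(H,(0,0,185),(180,45,255)); n,l,st,ce=cv2.connectedComponentsWithStats(w); C=cloud(d)
    for i in range(1,n):
        if 30<st[i,4]<2500 and 200<ce[i][0]<430 and 80<ce[i][1]<250:
            m=l==i; zz=np.median(C[m][:,2]); print(ce[i].round(1),st[i],'z',zz.round(4),T(ce[i],zz).round(2))
    return d,s,R,p,T
E
python3 - <<'E'
from rel import *
d,s,R,p,T=measure('w12')
zt=p[2]+.0343
print('front',T((315,207.7),zt))
E
```

```text
t 12.85 [0.494  0.2523 0.0562] F [ 0.1   0.55 -0.71]
[238.  106.2] [232 100  13  14 141] z 0.0159 [ 40.29  85.14 -42.62]
[390.9 106.4] [385 100  13  14 144] z 0.0158 [40.39 85.03 41.44]
[237.3 167.9] [224 157  28  24 475] z 0.0781 [-21.94  56.82 -32.26]
[391.1 167.8] [377 158  28  22 448] z 0.0784 [-22.17  56.84  30.76]
[253.6 171.4] [249 164  10  15  63] z 0.0547 [  1.54  53.33 -29.43]
[269.  176.8] [263 171  13  13 130] z 0.0504 [  5.82  50.34 -22.72]
[359.4 177.4] [354 171  12  13 116] z 0.0504 [ 5.77 50.06 21.26]
[314.4 188. ] [ 294  176   42   25 1003] z 0.0626 [-6.42 46.51 -0.65]
[245.4 218.5] [240 211  12  16 105] z 0.0905 [-34.33  38.33 -27.68]
[364.1 227.8] [342 214  47  32 939] z 0.1 [-43.82  36.87  17.68]
[254.  231.1] [253 224   3  15  41] z 0.0905 [-34.34  33.24 -24.53]
[282.7 230.9] [281 225   4  14  47] z 0.0909 [-34.74  33.41 -13.17]
front [-34.30210811  42.59298741  -0.41551994]
```

```bash
python3 - <<'E'
from rel import *
d,s,R,p,T=measure('w13')
for u in ((234.2,169.6),(395,169.6)): print(T(u,.079).round(2))
zt=p[2]+.0343
for v in (207,207.5,208): print('front',T((315,v),zt).round(2))
a=d['image'][140:230,210:420,::-1]; cv2.imwrite('pics/w13c.png',cv2.resize(a,None,fx=3.8,fy=3.8,interpolation=cv2.INTER_CUBIC))
# red socket & holes
H=cv2.cvtColor(d['image'],cv2.COLOR_RGB2HSV)
r=cv2.inRange(H,(170,100,80),(180,255,255))|cv2.inRange(H,(0,130,120),(6,255,255)); r[130:]=0;r[:95]=0;r[:,:255]=0;r[:,295:]=0
ys,xs=np.nonzero(r);c=((xs.min()+xs.max())/2,(ys.min()+ys.max())/2);print('red',c,T(c,.022).round(2))
E
```

```text
t 12.9 [0.494  0.2523 0.0562] F [-0.68  0.09 -1.04]
[238.  106.2] [232 100  13  14 141] z 0.016 [ 40.14  85.15 -42.55]
[390.9 106.4] [385 100  13  14 143] z 0.0159 [40.26 85.01 41.45]
[237.3 167.9] [224 157  28  24 475] z 0.0782 [-22.1   56.81 -32.21]
[391.3 167.8] [377 158  28  22 439] z 0.0784 [-22.22  56.85  30.83]
[253.6 171.5] [249 164  10  15  61] z 0.0545 [  1.68  53.23 -29.45]
[269.  176.9] [263 171  13  13 129] z 0.0503 [  5.86  50.29 -22.7 ]
[359.5 177.3] [354 171  12  13 118] z 0.0503 [ 5.83 50.07 21.32]
[314.4 188. ] [ 294  176   42   25 1003] z 0.0627 [-6.51 46.5  -0.61]
[245.8 218.4] [240 211  13  16 111] z 0.0907 [-34.51  38.38 -27.5 ]
[364.1 227.8] [342 214  47  32 939] z 0.1 [-43.84  36.85  17.69]
[254.  231.1] [253 224   3  15  41] z 0.0907 [-34.53  33.26 -24.49]
[282.7 230.9] [281 225   4  14  47] z 0.0911 [-34.91  33.43 -13.15]
[-22.85  56.19 -33.37]
[-22.85  56.17  32.26]
front [-34.3   42.84  -0.41]
front [-34.3   42.65  -0.41]
front [-34.3   42.45  -0.41]
red (np.float64(274.0), np.float64(113.5)) [ 34.14  81.01 -22.29]
```

View pics/w13c.png

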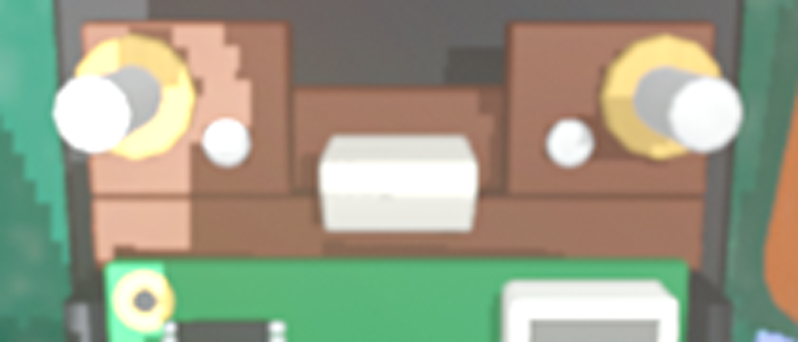

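```bash
python3 -m inch '[[0,0.003,0,0,0,0,18],[0.01,0.003,0,0,0,0,18],[0.02,0.003,0,0,0,0,18],[0.026,0.003,0,0,0,0,18],[0.026,0.003,0,0,0,0,18],[0.026,0.003,0,0,0,0,18],[0.026,0.003,0,0,0,0,18],[0.026,0.003,0,0,0,0,18]]'
python3 - <<'E'
from rel import *
d,s,R,p,T=measure('w14')
zt=p[2]+.0343
for v in (207,207.5,208): print('front',T((315,v),zt).round(2))
a=d['image'][140:230,210:420,::-1]; cv2.imwrite('pics/w14c.png',cv2.resize(a,None,fx=3.8,fy=3.8,interpolation=cv2.INTER_CUBIC))
E
```

```text
time_s: 13.7
tool_pos: [0.4941, 0.2539, 0.0434]
ee_rot: [[0.0, -0.038, 0.999], [0.0, 0.999, 0.038], [-1.0, 0.0, 0.0]]
wrist_force: [-0.2, -0.1, -1.1]
width: 0.0246
t 13.75 [0.494  0.2539 0.0434] F [ 0.57  0.53 -1.19]
[233.1 107.4] [227 101  13  14 153] z 0.016 [ 27.37  83.61 -42.66]
[395.1 107.6] [389 101  14  14 154] z 0.0159 [27.48 83.5  41.19]
[230.5 174.4] [216 163  31  25 539] z 0.0782 [-34.83  55.42 -32.32]
[399.7 174.8] [382 163  30  25 418] z 0.0787 [-35.24  55.29  31.51]
[265.4 183.5] [259 177  14  14 146] z 0.0503 [ -6.95  48.63 -22.9 ]
[362.4 183.7] [357 178  12  13 122] z 0.0504 [-6.99 48.55 21.21]
[314.1 194.6] [ 292  182   45   26 1105] z 0.0633 [-19.92  45.52  -0.77]
[246.6 217.7] [240 212  15  14  98] z 0.0779 [-34.49  38.64 -27.16]
[363.9 227.8] [342 214  47  32 926] z 0.0872 [-43.8   36.85  17.62]
[254.  231.1] [253 224   3  15  41] z 0.078 [-34.57  33.28 -24.47]
[282.6 231.5] [281 225   4  14  46] z 0.0782 [-34.78  33.15 -13.16]
front [-34.3   42.85  -0.39]
front [-34.3   42.65  -0.39]
front [-34.3   42.46  -0.39]
```

View pics/w14c.png

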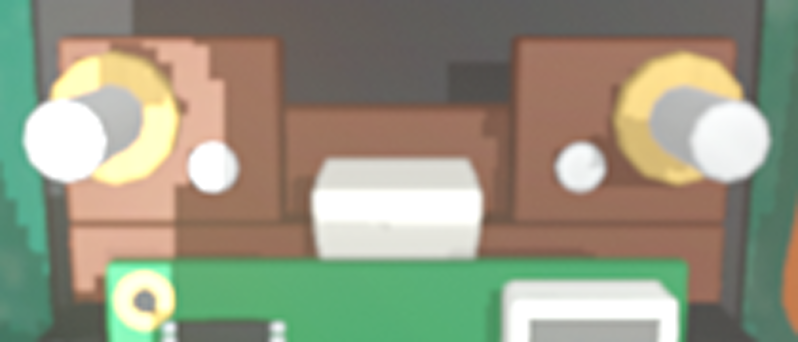

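```bash
python3 - <<'E'
from rel import *
d=arm.get_image('wrist');s=arm.state();R=np.array(s['ee_rot']);p=np.array(s['tool_pos'])
T=lambda uv,z: (R.T@(onplane(d,uv,z)-p)*1000).round(2)
print(T((227.4,176.8),.079),T((402.1,176.8),.079))
r=lambda y:140+y/3.8
print('hook outer base/top',T((314,r(158)),.0655),T((314,r(190)),.0655),T((314,r(222)),.0655),'inner low visible',T((314,r(258)),.0565))
# subpixel of front edge
g=d['image'][195:222,285:335,1].astype(float).mean(1); print(g.round(0))
E
```

```text
[-35.65  54.62 -33.37] [-35.63  54.61  32.37]
hook outer base/top [-22.14  51.27  -0.79] [-22.14  47.79  -0.79] [-22.14  44.27  -0.79] inner low visible [-13.14  38.57  -0.8 ]
[232. 231. 230. 227. 217. 212. 211. 209. 208. 207. 205. 201. 185. 162.
 163. 173. 176. 176. 176. 176. 176. 176. 176. 176. 176. 175. 175.]
```

```bash
python3 -m inch '[[0.006,0.0008,0,0,0,0,18],[0.012,0.0008,0,0,0,0,18],[0.016,0.0008,0,0,0,0,18],[0.018,0.0008,0,0,0,0,18],[0.018,0.0008,0,0,0,0,18],[0.018,0.0008,0,0,0,0,18],[0.018,0.0008,0,0,0,0,18]]'
python3 - <<'E'
from rel import *
f=[]
for i in range(4):
    d=arm.get_image('wrist'); s=arm.state(); f.append(s['wrist_force'])
cv2.imwrite('pics/w15c.png',cv2.resize(d['image'][150:300,200:430,::-1],None,fx=3.4,fy=3.4,interpolation=cv2.INTER_CUBIC))
print(np.mean(f,0),s['ft_torque'],s['tool_pos'])
E
```

```text
time_s: 14.5
tool_pos: [0.494, 0.2543, 0.0343]
ee_rot: [[0.0, -0.038, 0.999], [0.0, 0.999, 0.038], [-1.0, 0.0, 0.0]]
wrist_force: [0.4, 0.1, -1.3]
width: 0.0242
[-0.10367438  0.34005376 -0.94375148] [0.02520056 0.06232174 0.00055464] [0.49393258 0.25425617 0.03422725]
```

View pics/w15c.png

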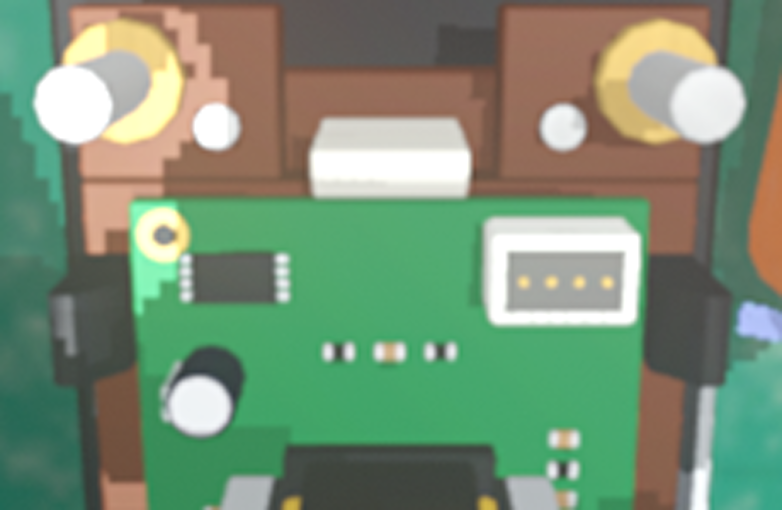

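```bash
python3 -m inch '[[0.002,0,0,0,0,0,18],[0.004,0,0,0,0,0,18],[0.005,0,0,0,0,0,18],[0.005,0,0,0,0,0,18]]'
python3 -m inch '[[0.002,0,0,0,0,0,18],[0.002,0,0,0,0,0,18],[0.002,0,0,0,0,0,18]]'
python3 -m inch '[[0.002,0,0,0,0,0,18],[0.002,0,0,0,0,0,18],[0.002,0,0,0,0,0,18]]'
```

```text
time_s: 15.1
tool_pos: [0.4939, 0.2542, 0.0316]
ee_rot: [[-0.0, -0.038, 0.999], [-0.0, 0.999, 0.038], [-1.0, -0.0, -0.0]]
wrist_force: [0.1, -0.4, -1.3]
width: 0.0248
time_s: 15.4
tool_pos: [0.4941, 0.2543, 0.0309]
ee_rot: [[0.001, -0.038, 0.999], [0.0, 0.999, 0.038], [-1.0, 0.0, 0.001]]
wrist_force: [0.4, -0.3, 0.1]
width: 0.0242
time_s: 15.7
tool_pos: [0.4942, 0.2543, 0.0299]
ee_rot: [[0.001, -0.038, 0.999], [0.0, 0.999, 0.038], [-1.0, 0.0, 0.001]]
wrist_force: [0.7, 0.3, 2.5]
width: 0.0243
```

```bash
python3 -m inch '[[0.002,0,0,0,0,0,18],[0.004,0,0,0,0,0,18],[0.004,0,0,0,0,0,18],[0.004,0,0,0,0,0,18]]'
python3 -c "
from bench import arm
s=arm.state();print(s['wrist_force'],s['ft_torque'],s['tool_pos'])"
python3 -m inch '[[0.002,0,0,0,0,0,18],[0.004,0,0,0,0,0,18],[0.004,0,0,0,0,0,18],[0.004,0,0,0,0,0,18]]'
python3 - <<'E'
from rel import *
d=arm.get_image('wrist'); s=arm.state();print(s['wrist_force'],s['ft_torque'],s['tool_pos'])
cv2.imwrite('pics/w16c.png',cv2.resize(d['image'][150:300,200:430,::-1],None,fx=3.4,fy=3.4,interpolation=cv2.INTER_CUBIC))
E
```

```text
time_s: 16.1
tool_pos: [0.4942, 0.2543, 0.028]
ee_rot: [[0.001, -0.038, 0.999], [0.0, 0.999, 0.038], [-1.0, 0.0, 0.001]]
wrist_force: [0.2, 0.0, 4.1]
width: 0.0244
[0.17806246 0.01879584 4.06730068] [-0.03222712 -0.19800379 -0.06988938] [0.49421178 0.2543111  0.02801932]
time_s: 16.5
tool_pos: [0.4945, 0.2545, 0.0266]
ee_rot: [[0.002, -0.038, 0.999], [0.001, 0.999, 0.038], [-1.0, 0.0, 0.002]]
wrist_force: [0.3, -0.0, 7.8]
width: 0.0246
[0.22018157 0.25050427 7.30779535] [-0.05720725  0.01094919 -0.02812792] [0.49448224 0.25446761 0.02656098]
```

View pics/w16c.png

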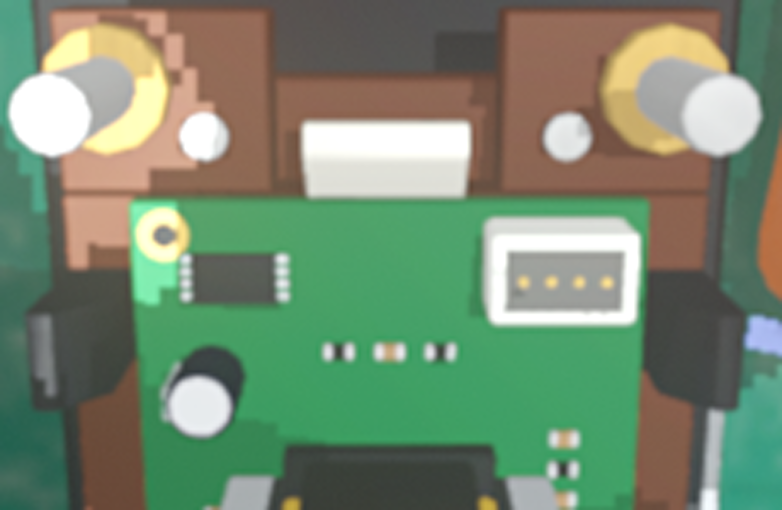

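```bash
python3 -m inch '[[0.002,0,0,0,0,0,18],[0.004,0,0,0,0,0,18],[0.004,0,0,0,0,0,18],[0.004,0,0,0,0,0,18]]'
python3 -m inch '[[0.002,0,0,0,0,0,18],[0.003,0,0,0,0,0,18],[0.003,0,0,0,0,0,18],[0.003,0,0,0,0,0,18]]'
python3 -c "
from bench import arm
s=arm.state();print(s['wrist_force'],s['ft_torque'],s['tool_pos'])"
```

```text
time_s: 16.95
tool_pos: [0.4943, 0.2544, 0.024]
ee_rot: [[0.001, -0.038, 0.999], [0.0, 0.999, 0.038], [-1.0, 0.0, 0.001]]
wrist_force: [2.4, 0.5, 4.8]
width: 0.0246
time_s: 17.35
tool_pos: [0.4943, 0.2544, 0.0225]
ee_rot: [[0.001, -0.038, 0.999], [0.0, 0.999, 0.038], [-1.0, 0.0, 0.001]]
wrist_force: [2.3, 0.0, 5.6]
width: 0.0247
[2.32553706e+00 1.91523904e-03 5.57056106e+00] [ 0.03193288 -0.29976667  0.02437302] [0.4942944  0.25436927 0.02252426]
```

```bash
python3 - <<'E'
from rel import *
d=arm.get_image('wrist'); s=arm.state();R=np.array(s['ee_rot']);p=np.array(s['tool_pos']);C=cloud(d);T=(C-p)@R*1000
H=cv2.cvtColor(d['image'],cv2.COLOR_RGB2HSV);m=(cv2.inRange(H,(40,80,40),(85,255,255))>0);m[:210]=0;m[285:]=0;m[:,:245]=0;m[:,388:]=0;m&=T[...,0]<-20
for a,b in ((210,225),(225,245),(245,265),(265,285)):
    k=m.copy();k[:a]=0;k[b:]=0;print(a,'x',np.median(T[k][:,0]).round(2),'worldz',np.median(C[k][:,2]).round(5))
cv2.imwrite('pics/w17c.png',cv2.resize(d['image'][150:300,200:430,::-1],None,fx=3.4,fy=3.4,interpolation=cv2.INTER_CUBIC))
E
```

```text
210 x -34.3 worldz 0.05682
225 x -34.29 worldz 0.05681
245 x -34.29 worldz 0.05682
265 x -34.33 worldz 0.05686
```

View pics/w17c.png

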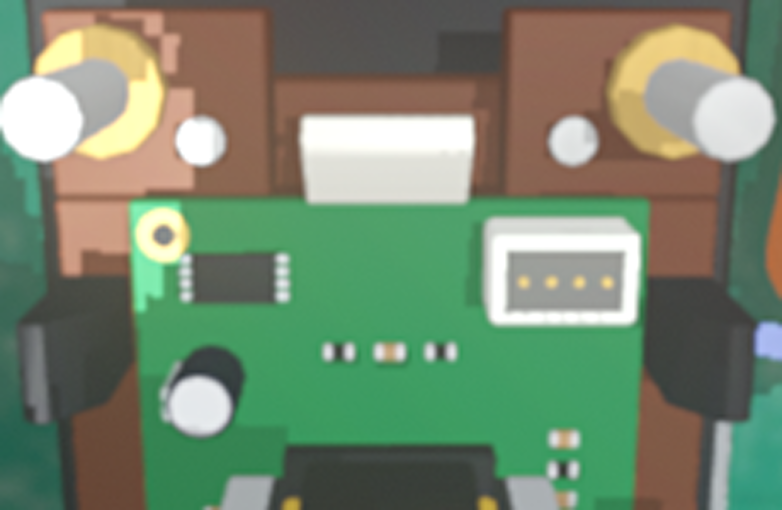

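```bash
python3 -m inch '[[0.002,0,0,0,0,0,18],[0.002,0,0,0,0,0,18],[0.002,0,0,0,0,0,18]]'
python3 -m inch '[[0.002,0,0,0,0,0,18],[0.002,0,0,0,0,0,18],[0.002,0,0,0,0,0,18]]'
python3 -c "
from bench import arm
s=arm.state();print(s['wrist_force'],s['ft_torque'],s['tool_pos'])"
```

```text
time_s: 17.7
tool_pos: [0.4938, 0.2542, 0.0204]
ee_rot: [[-0.0, -0.038, 0.999], [-0.0, 0.999, 0.038], [-1.0, -0.0, -0.0]]
wrist_force: [4.8, 1.0, -2.3]
width: 0.0241
time_s: 18.0
tool_pos: [0.4938, 0.2542, 0.0203]
ee_rot: [[-0.0, -0.038, 0.999], [-0.0, 0.999, 0.038], [-1.0, -0.0, -0.0]]
wrist_force: [1.7, 1.0, 3.2]
width: 0.0243
[1.72866483 0.98564148 3.24612122] [ 0.00150785 -0.24582264 -0.06270367] [0.49383116 0.25420297 0.02030722]
```

```bash
python3 - <<'E'
from rel import *
d=arm.get_image('wrist'); s=arm.state();R=np.array(s['ee_rot']);p=np.array(s['tool_pos']);C=cloud(d);T=(C-p)@R*1000
print(p,s['wrist_force'])
H=cv2.cvtColor(d['image'],cv2.COLOR_RGB2HSV);m=(cv2.inRange(H,(40,80,40),(85,255,255))>0);m[:210]=0;m[285:]=0;m[:,:245]=0;m[:,388:]=0;m&=T[...,0]<-20
for a,b in ((210,225),(225,245),(245,265),(265,285)):
    k=m.copy();k[:a]=0;k[b:]=0;print(a,'x',np.median(T[k][:,0]).round(2),'worldz',np.median(C[k][:,2]).round(5))
cv2.imwrite('pics/w18c.png',cv2.resize(d['image'][150:300,200:430,::-1],None,fx=3.4,fy=3.4,interpolation=cv2.INTER_CUBIC))
E
```

```text
[0.4938394  0.25420298 0.02032303] [1.52148771 0.39695831 4.20907579]
210 x -34.25 worldz 0.05457
225 x -34.25 worldz 0.05457
245 x -34.26 worldz 0.05458
265 x -34.3 worldz 0.05462
```

View pics/w18c.png

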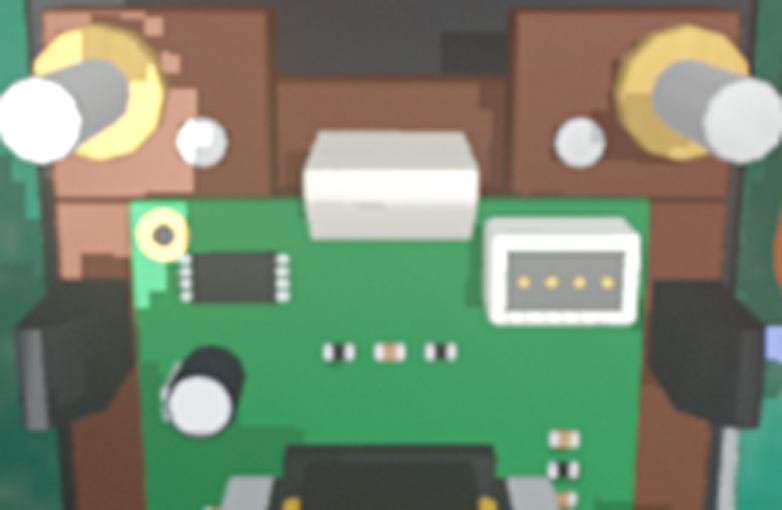

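```bash
python3 -m inch '[[0.001,0,0,0,0,0,18],[0.001,0,0,0,0,0,18],[0.001,0,0,0,0,0,18]]'
python3 -m inch '[[0.001,0,0,0,0,0,18],[0.001,0,0,0,0,0,18],[0.001,0,0,0,0,0,18]]'
python3 - <<'E'
from rel import *
d=snap('scene','s3'); s=arm.state(); print(s['wrist_force'],s['ft_torque'],s['tool_pos'])
cv2.imwrite('pics/s3c.png',cv2.resize(d['image'][240:370,200:340,::-1],None,fx=4.5,fy=4.5,interpolation=cv2.INTER_CUBIC))
E
```

```text
time_s: 18.35
tool_pos: [0.4938, 0.2542, 0.0199]
ee_rot: [[-0.0, -0.038, 0.999], [-0.0, 0.999, 0.038], [-1.0, -0.0, -0.0]]
wrist_force: [0.6, -0.9, 4.9]
width: 0.0245
time_s: 18.65
tool_pos: [0.4939, 0.2542, 0.0194]
ee_rot: [[0.0, -0.038, 0.999], [-0.0, 0.999, 0.038], [-1.0, -0.0, 0.0]]
wrist_force: [1.2, -0.8, 4.9]
width: 0.0246
[ 0.15035656 -0.39510236  5.39474532] [-0.0600857   0.01706344  0.00408251] [0.49385513 0.25420568 0.01939803]
```

View pics/s3c.png

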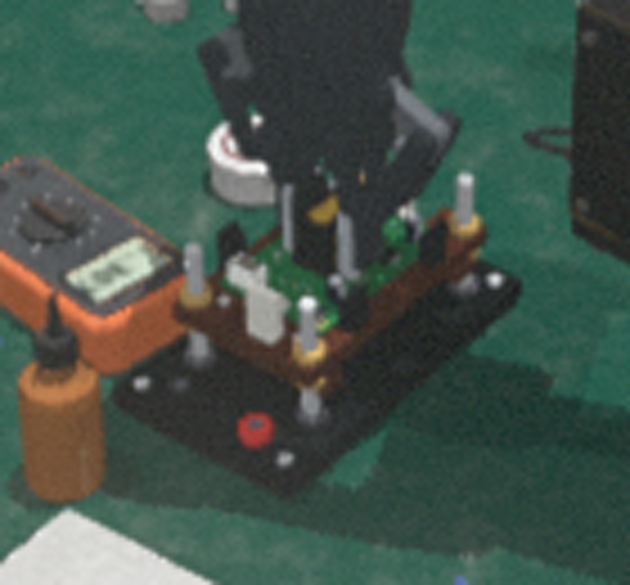

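```bash
python3 -m inch '[[-0.001,0,0,0,0,0,26],[-0.001,0,0,0,0,0,32],[-0.001,0,0,0,0,0,40],[-0.001,0,0,0,0,0,42],[-0.001,0,0,0,0,0,42]]' 20
python3 -m inch '[[-0.01,0,0,0,0,0,42],[-0.04,0,0,0,0,0,42],[-0.08,0,0,0,0,0,42],[-0.16,0,0,0,0,0,42],[-0.24,0,0,0,0,0,42],[-0.3,0,0,0,0,0,42],[-0.3,0,0,0,0,0,42],[-0.3,0,0,0,0,0,42],[-0.3,0,0,0,0,0,42]]'
python3 - <<'E'
from rel import *
d=snap('wrist','w20'); s=arm.state(); print(s['wrist_force'],s['width'],s['tool_pos'])
for i in range(6): d=arm.get_image('wrist')
d=arm.get_image('wrist');C=cloud(d);cv2.imwrite('pics/w20.png',d['image'][...,::-1])
d=snap('scene','s4')
cv2.imwrite('pics/s4c.png',cv2.resize(d['image'][240:370,200:340,::-1],None,fx=4.5,fy=4.5,interpolation=cv2.INTER_CUBIC))
E
```

```text
time_s: 19.2
tool_pos: [0.4934, 0.254, 0.019]
ee_rot: [[-0.001, -0.038, 0.999], [-0.001, 0.999, 0.038], [-1.0, -0.001, -0.001]]
wrist_force: [-0.2, -0.4, 0.6]
width: 0.042
time_s: 20.1
tool_pos: [0.4934, 0.254, 0.1688]
ee_rot: [[-0.002, -0.038, 0.999], [-0.001, 0.999, 0.038], [-1.0, -0.001, -0.002]]
wrist_force: [0.8, 0.0, -0.4]
width: 0.0414
[ 0.83024707 -0.03052431  0.38498979] 0.0420559999416062 [0.49325217 0.2539506  0.16843415]
```

View pics/w20.png

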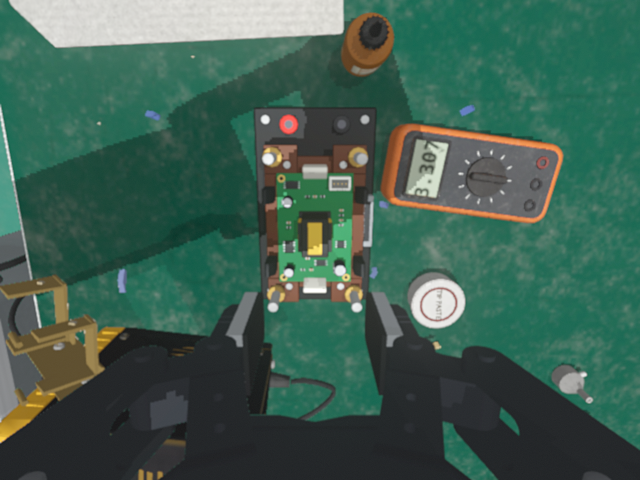

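View pics/s4c.png

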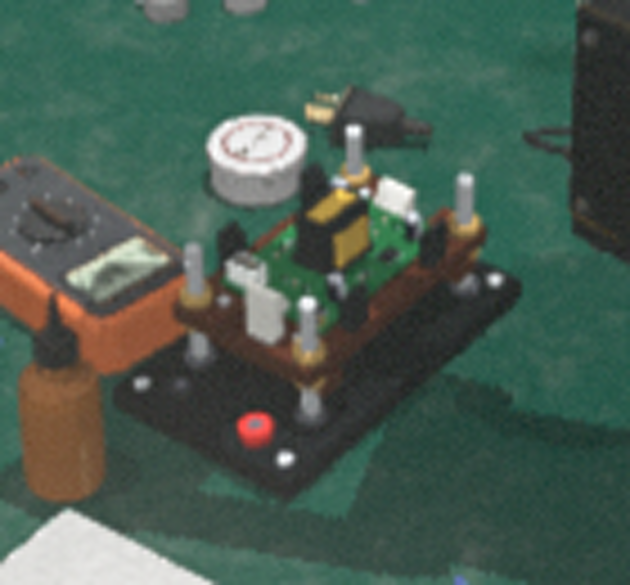

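Both hooks look to be over the board in the wrist view: the red end at (315,171) and the plain end at (315,285). I'll check that the board is level and centred before handing in.

```bash
python3 - <<'E'
from rel import *
d=arm.get_image('wrist');C=cloud(d)
H=cv2.cvtColor(d['image'],cv2.COLOR_RGB2HSV)
m=np.zeros((480,640),bool); g=cv2.inRange(H,(40,80,60),(85,255,255))>0; m[168:284,272:358]=g[168:284,272:358]; m&=abs(C[...,2]-.0555)<.006
for a,b in ((172,190),(190,210),(255,270),(270,284)):
    k=m.copy();k[:a]=0;k[b:]=0;print(a,k.sum(),'z',np.median(C[k][:,2]).round(4))
n,l,st,ce=cv2.connectedComponentsWithStats(m.astype(np.uint8));k=l==1+np.argmax(st[1:,4])
print(rectfit(d,m,.0550),rectfit(d,k,.055))
cv2.imwrite('pics/w21c.png',cv2.resize(d['image'][140:310,240:390,::-1],None,fx=3.5,fy=3.5,interpolation=cv2.INTER_CUBIC))
E
```

```text
172 652 z 0.0546
190 1339 z 0.0546
255 783 z 0.0547
270 472 z 0.0547
((493.1457824707031, 251.42391967773438), (60.14964294433594, 89.53250122070312), 2.182188034057617) ((493.1457824707031, 251.42391967773438), (60.14964294433594, 89.53250122070312), 2.182188034057617)
```

View pics/w21c.png

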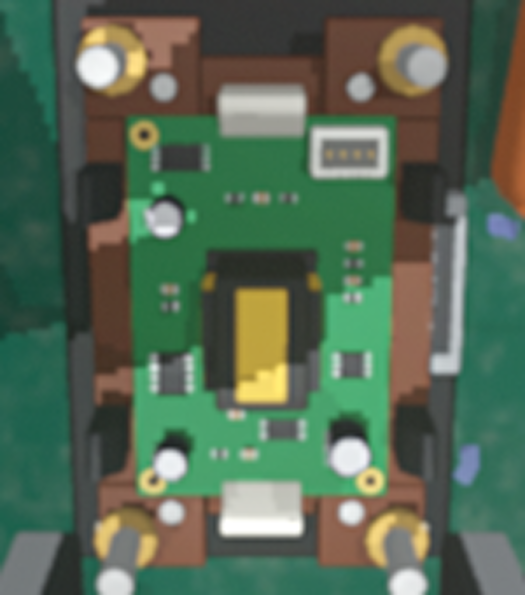

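```bash
python3 -c "
from bench import arm
print(arm.job_done())"
```

```text
the job is handed in; nothing more can be done
None
```

The board from the black tray is clipped in the test jig, with its white socket at the red and black end. The gripper is clear, and I handed the job in at about 21 s. `job_done` gives no verdict, so what follows is from my own last checks.

- **Board choice and fit:** I took the smallest of the three boards, the one in the tray. I lined it up to about 0.5 mm against the jig's columns before lowering it.
- **Push force:** the highest wrist force I read between steps was about 8 N. The force then dipped at the click and settled at about 5 N, roughly what the probes alone should push back.
- **Final position:** the board is level, with its top at 54.6–54.7 mm at both ends. That is about 5 mm above the deck, which I measured at about 49.5 mm, and is the height expected when clipped. Its middle is within 0.2 mm of the jig's, and its angle matches to 0.1°.
- **Hooks:** both lap the board's ends in the last wrist picture. The hook angles and probe travel can't be read directly, so I judged them from that picture and the height.
- **Surroundings:** the meter, flux bottle and tin look untouched in the last pictures; I did not re-measure their positions.

**Disagreement found:** the reported TCP lies about 40 mm ahead of the real fingertips. My first close therefore shut empty above the transformer, without touching it. After that I set heights from the pictures and felt for contact.

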